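# Swap the jars and hold the spring slide out at its mark

## Robot

A 6-joint arm with a two-finger parallel gripper is mounted at the origin on the work surface. World frame = base frame: x ahead of the robot, y to its left, z up, the work surface at z = 0. Lengths are in m, angles in rad, forces in N, time in s.
With the tool pointing down it reaches from about 0.3 to 0.875 m from the base axis. Payload 6.4 kg.
Tool frame: the origin (TCP) lies at the very end of the fingers, on their centre line; the grasp point (between the pads) lies ctrl.grip_point_offset behind it (ctrl.grip_point_offset is the distance from the TCP to the grasp point, in m); z points along the fingers, x is the direction in which the jaws open and shut, and the axes are right-handed (so a half turn about z gives the same grasp; the last joint's range is limited). The gripper opens to 85 mm and grips with 20 to 120 N. Pads are 22 mm wide; open, the fingers measure 114 mm over their backs; the gripper's body (76 mm by 85 mm) begins 54 mm behind the grasp point. The pads swing forward as they close: fully open they stand 13 mm farther back than shut.
Start: joints at [-1.406, 0.181, 1.607, -0, 1.354, -0.206], TCP at [0.208, -0.536, 0.231] pointing down, gripper open.
Joint ranges: [-2.99, 2.99], [-0.89, 2.07], [0.3, 2.58], [-1.14, 4.28], [0, 2.63], [-3.12, 3.12]. Speed limits (rad/s): [2.57, 2.57, 3.01, 3.14, 3.14, 3.14].

## Interface

Orientations are given as a unit quaternion [w, x, y, z].
In Python, from bench import get_obs, viewer, workorder, ctrl gives the robot as it stands. The module is installed in compiled form; this text tells all that it offers.
- The arm moves only by the tool move_arm, never from a script. Its argument "increments" is a list of rows, each an object of numbers: "tx", "ty", "tz": the shift along the tool's x, y, z in m; "turn": the turn about the tool's z in degrees. A call has 1 to 20 rows; each row is the pose to reach, as a shift and turn from the pose commanded when the call began, along the tool's axes at that moment; what a row does not reach only later rows make up. A row lasts 1/12 s, in which the tool goes at most 41.7 mm and 7.16 degrees, less where a joint would pass 70% of its speed; a pose out of reach is approached as far as the arm can. A call with a gripper value outside its range is refused whole. "gripper" is the opening, from 0 (shut) to 1 (fully open), set as the call begins (left out, the last holds). The fingers move at their own pace and stop on an object; the grip force is fixed at half the most. Time passes only in rows, so rows that repeat a pose let the fingers close. It gives the time, the measured TCP pose, the force and the opening at its end, in the units of the state.
- get_obs(): the state, without advancing time (a new reading comes with each control period).
- viewer.camera(name): name is "scene" or "top"; returns (picture, depth): 420x560x3 uint8, red, green, blue; 420x560 float32, m along the optical axis (not along the pixel's ray), 0 where there is no reading.
- viewer.get_calibration(name): a dict with "intrinsics" (3x3 intrinsics, pixels), "origin" and "attitude" of the camera in the world. Camera axes: x right, y up, looking along -z (the intrinsics and any distortion apply to the point x, -y, -z); pixel columns grow to the right and rows downward; lengths in m; the calibration is good to about 2 mm. A picture is of the moment at which its call begins. get_calibration takes no time and is no camera call.
- workorder.hand_in(): hands the job in, once; it reports no verdict.
The state is a dict: "time_s": time; "q": joint angles; "dq": joint speeds; "joint_efforts": joint torques, N m; "eef_pos": TCP position; "eef_rot": TCP orientation; "wrist_force": force on the tool from outside, world axes, zero at the start; "torque": the same for the moment, N m; "opening": opening from 0.0 (shut) to 1.0 (fully open).
Only numpy, scipy, OpenCV 4.12 (cv2) and the standard library are available. Lean on these libraries where they do the work, as an engineer would, in place of code of your own. Each camera call takes 0.05 s, during which the arm holds its last target.

## Task

Let the two jars change places: the one standing in the cup of the spring slide goes into the cup of the fixed blue dock, and the one in the dock goes into the slide's cup, both kept upright (the bare cardboard pad is free for setting one down meanwhile). Then pull the slide out by its red post until its yellow pointer is level with the red mark, and finish still holding it there against the spring, so that I can unscrew the jar's lid. Leave the tape roll, the pliers and the grinding wheel where they are.

Things in the scene. Friction and masses are not known exactly. Their poses are not given: they have to be found in the camera images.
- amber_jar: closed amber glass jar with a brass lid, round, 48 mm in diameter (lid 45 mm), 62 mm tall (lid the top 15 mm), about 0.16 kg; origin at the centre of its underside, z up. It starts in one of the two cups, the grey jar in the other
- grey_jar: closed grey plastic jar with a black lid, same shape and size as the amber jar; origin at the centre of its underside, z up
- slide_seat (a point): centre of the inner floor of the round aluminium cup on the slide (inner diameter 60 mm, wall 5 mm, rim 8 mm above this floor), where a jar's underside stands, 22 mm above the bench; it moves with the slide. Axes: x points to the rear of the slide (towards the blue spring house), so the slide pulls out along -x of this frame; y to the side where pointer and mark are; z up
- slide_grip (a point): centre of the slide's handle, a red upright round post 22 mm in diameter, standing from 18 to 63 mm above the bench; this point is 45 mm above the bench, 85 mm from the cup's centre towards the slide's front (-x of its frame); it moves with the slide. Axes as for slide_seat. Free all round: nothing but the low slide (18 mm high) and the jar cup near it
- slide_pointer (a point): outer tip, top edge, of the small yellow pointer (4 mm thick) at the +y side of the slide, exactly beside the post, 18 mm above the bench; moves with the slide. Axes as for slide_seat
- mark_line (a point): centre of the top edge of the red mark, a thin upright plate (4 mm thick, 18 mm wide) fixed on the slide's base beside the pointer's path, 18 mm above the bench; same axes as slide_seat. The pointer is level with the mark when both have the same x along the slide; the pull needed is 45 to 75 mm
- slide (a joint): how far the slide is pulled out, in m: 0 fully home (against its stop, where a spring holds it), 0.095 at the front stop, past the mark. The spring pulls back with about 5 N at home, rising 0.7 N per 10 mm; released, the slide runs home
- dock_seat (a point): centre of the inner floor of the cup on the fixed blue dock block (85 mm square), a cup of the same size and height as the slide's: inner diameter 60 mm, rim 8 mm above this floor, floor 22 mm above the bench
- pad: bare square of cardboard, 80 mm, 3 mm thick, fixed on the bench, empty; origin at the centre of its underside
- tape_roll: bystander: orange roll of tape lying flat, 90 mm in diameter, 36 mm tall; origin at the centre of its underside
- pliers: bystander: pliers with yellow handles lying flat, 155 mm long along x, 55 mm wide, 14 mm high; origin near the middle, on the bench
- wheel: bystander: small blue grinding wheel lying flat, 54 mm in diameter, 26 mm high; origin at the centre of its underside
Not all that is in view belongs to the job. Several things have the shape of the amber_jar; the one meant has the colours described above.

How it is judged:
On the way, in this order (a step that is already met when the one before it is completed fails the run):
1. the jars have changed places, each standing upright in its new cup and let go, with the slide still home ((((horizontal distance between amber_jar and slide_seat below 0.01 m and z of amber_jar in the frame of slide_seat between -0.004 and 0.004 m and angle between amber_jar's own z axis and vertical below 0.12 rad and contact force between the fingers and amber_jar below 0.3 N) and (horizontal distance between grey_jar and dock_seat below 0.01 m and z of grey_jar in the frame of dock_seat between -0.004 and 0.004 m and angle between grey_jar's own z axis and vertical below 0.12 rad and contact force between the fingers and grey_jar below 0.3 N) and distance of grey_jar from where it was at the start of the episode above 0.12 m) or ((horizontal distance between grey_jar and slide_seat below 0.01 m and z of grey_jar in the frame of slide_seat between -0.004 and 0.004 m and angle between grey_jar's own z axis and vertical below 0.12 rad and contact force between the fingers and grey_jar below 0.3 N) and (horizontal distance between amber_jar and dock_seat below 0.01 m and z of amber_jar in the frame of dock_seat between -0.004 and 0.004 m and angle between amber_jar's own z axis and vertical below 0.12 rad and contact force between the fingers and amber_jar below 0.3 N) and distance of amber_jar from where it was at the start of the episode above 0.12 m)) and value of joint slide below 0.012 m), for 0.2 s.
2. the slide is pulled out so that its pointer is level with the mark (x of slide_pointer in the frame of mark_line between -0.005 and 0.005 m and contact force between the fingers and slide above 3 N), for 0.2 s.
At the end, for the whole second after the job is handed in: Both jars stand upright in each other's former cup (within 10 mm of the cup's centre, on its floor), not touched by the fingers; the gripper holds the slide still against its spring (over 3 N between fingers and slide) with the pointer within 5 mm of the mark (all of step 2 and (((horizontal distance between amber_jar and slide_seat below 0.01 m and z of amber_jar in the frame of slide_seat between -0.004 and 0.004 m and angle between amber_jar's own z axis and vertical below 0.12 rad and contact force between the fingers and amber_jar below 0.3 N) and (horizontal distance between grey_jar and dock_seat below 0.01 m and z of grey_jar in the frame of dock_seat between -0.004 and 0.004 m and angle between grey_jar's own z axis and vertical below 0.12 rad and contact force between the fingers and grey_jar below 0.3 N) and distance of grey_jar from where it was at the start of the episode above 0.12 m) or ((horizontal distance between grey_jar and slide_seat below 0.01 m and z of grey_jar in the frame of slide_seat between -0.004 and 0.004 m and angle between grey_jar's own z axis and vertical below 0.12 rad and contact force between the fingers and grey_jar below 0.3 N) and (horizontal distance between amber_jar and dock_seat below 0.01 m and z of amber_jar in the frame of dock_seat between -0.004 and 0.004 m and angle between amber_jar's own z axis and vertical below 0.12 rad and contact force between the fingers and amber_jar below 0.3 N) and distance of amber_jar from where it was at the start of the episode above 0.12 m)) and velocity of joint slide between -0.01 and 0.01 m/s); the arm keeps its last pose, push and grip.
It fails at once if the tape roll is moved more than 20 mm (distance of tape_roll from where it was at the start of the episode above 0.02 m).
It fails at once if the pliers is moved more than 20 mm (distance of pliers from where it was at the start of the episode above 0.02 m).
It fails at once if the wheel is moved more than 20 mm (distance of wheel from where it was at the start of the episode above 0.02 m).
It fails at once if a jar is tipped over (more than 40 degrees) (angle between any of amber_jar, grey_jar's own z axis and vertical above 0.7 rad).
It also fails if it takes over 72 s, if anything falls off the work surface, if the arm or the gripper's body presses on something with over 40 N, if the wrist force passes 120 N, or if a joint passes its speed limit or range.

## Working session

There is one attempt and no reset: what is moved stays moved. The work goes in short steps, Python scripts to look and compute and a tool call to move; the robot and the scene stay as the last step left them, time stands still between calls to the robot, and variables do not carry over. Pictures are saved under pics/ and viewed, and the job is handed in when it is done.

Besides the shell and the picture viewer there is one more tool, called after "Emit:" as name(argument=value, ...) on one line, values as JSON. move_arm: Moves the arm, as the interface text tells. Its arguments: {"type":"object","properties":{"increments":{"type":"array"},"gripper":{"type":"number"}},"required":["increments"]}

```bash
mkdir -p pics; python3 - <<'E'
from bench import get_obs, viewer, ctrl
import cv2,numpy as np
for n in("scene","top"):
    im,d=viewer.camera(n); cv2.imwrite(f"pics/{n}0.png",im[:,:,::-1]); np.savez(f"{n}0.npz",im=im,d=d)
    print(n,viewer.get_calibration(n))
print(get_obs(),ctrl.grip_point_offset)
E
```

```text
scene {'intrinsics': array([[544.90639743,   0.        , 281.73144785],
       [  0.        , 544.90639743, 204.13105867],
       [  0.        ,   0.        ,   1.        ]]), 'origin': array([1.48897986, 0.35269876, 0.82591843]), 'attitude': array([0.50598768, 0.24962638, 0.36336418, 0.74137009])}
top {'intrinsics': array([[495.56903219,   0.        , 276.06787994],
       [  0.        , 495.56903219, 205.98672795],
       [  0.        ,   0.        ,   1.        ]]), 'origin': array([ 0.35422341, -0.01639057,  1.41219255]), 'attitude': array([ 0.70586755,  0.06836448, -0.05317208, -0.70302918])}
{'time_s': 0.1, 'q': array([-1.40630604e+00,  1.81461841e-01,  1.60793986e+00,  2.16788008e-05,
        1.35379196e+00, -2.06312454e-01]), 'dq': array([ 0.00209128, -0.00181638, -0.00166767, -0.00086773, -0.00109547,
        0.0003558 ]), 'joint_efforts': array([ 1.47703846e-03, -4.45874155e+01, -3.52236700e+01, -1.34819666e-04,
        4.03650105e-03,  2.02036387e-05]), 'eef_pos': array([ 0.20829023, -0.5354029 ,  0.23046161]), 'eef_rot': array([-5.85079557e-04,  8.25335839e-01, -5.64641578e-01, -5.46444383e-04]), 'wrist_force': array([ 0.45497934, -0.08418388, -0.20190444]), 'torque': array([-0.03683687,  0.0352099 , -0.00902297]), 'opening': 1.001573899738668} 0.0187
```

View pics/scene0.png

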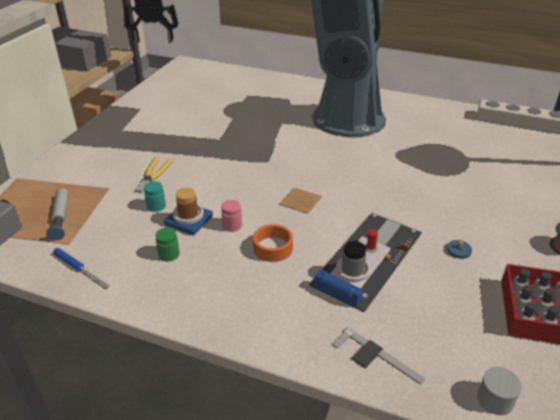

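View pics/top0.png

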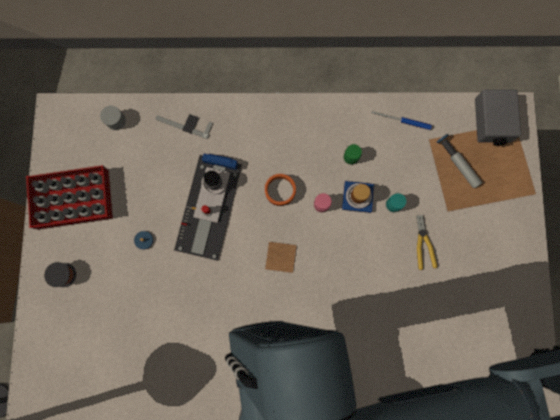

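Both views show the slide (cup with grey jar, post, mark) at top (208,205) and the dock with the amber jar at top (360,195). It is flanked by pink (323,203) and teal (397,202) jars. The pad is at top (281,257). 
Jar-like candidates (top view): the amber jar in the dock (360,192), the grey/black-lid jar in the slide (213,180), teal (397,202), pink (323,203), green (353,154), plain grey cylinder (113,117) and a dark round jar (60,274). By description I choose the amber one in the dock and the grey one in the slide, and check them with crops.

```bash
python3 - <<'E'
import cv2
s=cv2.imread("pics/scene0.png");t=cv2.imread("pics/top0.png")
a=cv2.resize(t[140:270,165:245],None,fx=4,fy=4,interpolation=2)
b=cv2.resize(t[140:270,295:415],None,fx=4,fy=4,interpolation=2)[:, :480]
import numpy as np
cv2.imwrite("pics/c1.png",np.hstack([a,b]))
cv2.imwrite("pics/c2.png",cv2.resize(s[165:305,130:430],None,fx=2.6,fy=2.6,interpolation=2))
E
```

```text
(no output)
```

View pics/c1.png

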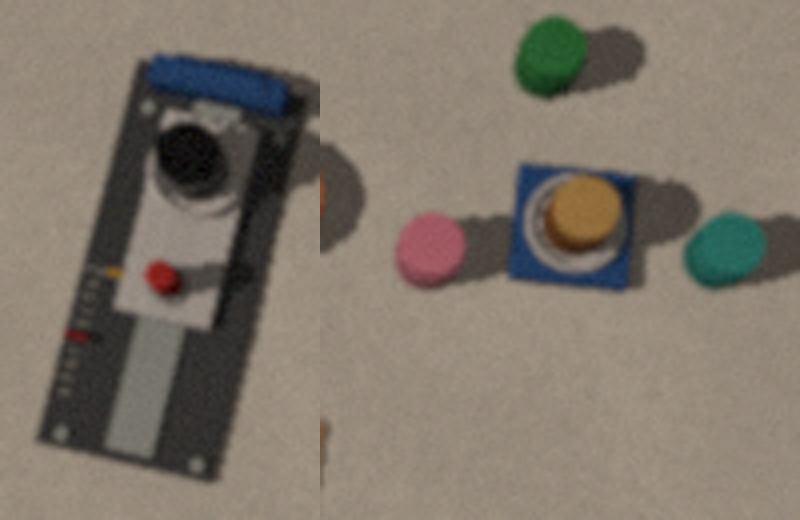

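View pics/c2.png

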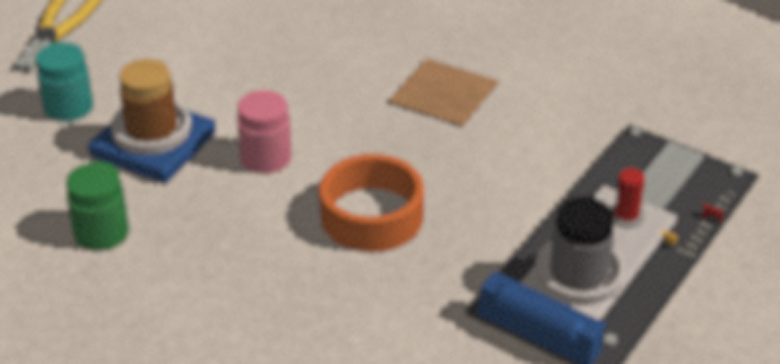

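The crops confirm amber jar with brass lid in the dock and grey jar with black lid in the slide. The pointer and mark are on the left side of the slide in the top view. Now I'll measure.

```bash
cat > h.py <<'E'
import numpy as np,cv2
from scipy.spatial.transform import Rotation as R
from bench import viewer
def cal(n):
    c=viewer.get_calibration(n); q=c["attitude"]; return c["intrinsics"],c["origin"],R.from_quat([q[1],q[2],q[3],q[0]]).as_matrix()
def ray(n,uv):
    K,o,A=cal(n); uv=np.atleast_2d(uv).astype(float)
    p=np.c_[(uv[:,0]-K[0,2])/K[0,0],-(uv[:,1]-K[1,2])/K[1,1],-np.ones(len(uv))]
    return o,p@A.T
def onplane(n,uv,z):
    o,d=ray(n,uv); return o+d*((z-o[2])/d[:,2])[:,None]
def proj(n,P):
    K,o,A=cal(n); c=(np.atleast_2d(P)-o)@A; return np.c_[K[0,0]*c[:,0]/-c[:,2]+K[0,2],K[1,1]*c[:,1]/c[:,2]+K[1,2]]
def cloud(n,d):
    v,u=np.mgrid[:420,:560]; o,r=ray(n,np.c_[u.ravel(),v.ravel()]); return (o+r*d.ravel()[:,None]).reshape(420,560,3)
def comps(im,lo,hi,amin=6):
    h=cv2.cvtColor(im,cv2.COLOR_RGB2HSV); m=cv2.inRange(h,lo,hi)
    n,l,s,c=cv2.connectedComponentsWithStats(m); return [(c[i],s[i],l==i) for i in range(1,n) if s[i,4]>=amin]
def circ(P2):
    A=np.c_[2*P2,np.ones(len(P2))]; s=np.linalg.lstsq(A,(P2**2).sum(1),rcond=None)[0]; return s[:2],np.sqrt(s[2]+s[:2]@s[:2])
E
python3 - <<'E'
from h import *
for n in("top","scene"):
    f=np.load(f"{n}0.npz");im,d=f["im"],f["d"];X=cloud(n,d);h=cv2.cvtColor(im,cv2.COLOR_RGB2HSV)
    print(n)
    pts={"top":dict(amber=(360,192),black=(213,180),post=(206,209),pad=(281,257),pink=(323,202),teal=(398,202),green=(353,154),tape=(281,174),ptr=(194,208),mark=(184,224),dockblue=(346,208),slideplate=(214,215),bench=(300,300)),
     "scene":dict(amber=(186,196),black=(354,249),post=(373,234),pad=(300,200),pink=(231,208),teal=(154,190),tape=(273,228),ptr=(388,257),mark=(404,247))}[n]
    for k,(u,v) in pts.items(): print(k,(u,v),h[v,u],X[v,u].round(4))
E
```

```text
top
amber (360, 192) [ 17 148 146] [ 0.6244 -0.2157  0.0833]
black (213, 180) [ 53 115  20] [0.6576 0.1873 0.0827]
post (206, 209) [  1 202 131] [0.5799 0.2075 0.0626]
pad (281, 257) [ 14 131 125] [ 4.524e-01 -1.000e-04  2.300e-03]
pink (323, 202) [176 115 160] [ 0.5996 -0.116   0.066 ]
teal (398, 202) [ 85 156 103] [ 0.6009 -0.3227  0.0614]
green (353, 154) [ 63 152  89] [ 0.7388 -0.2024  0.0576]
tape (281, 174) [ 10 161 150] [6.867e-01 5.000e-04 3.310e-02]
ptr (194, 208) [ 18 162 124] [0.5907 0.2501 0.0147]
mark (184, 224) [  1 159  88] [0.545  0.2782 0.0098]
dockblue (346, 208) [107 168  88] [ 0.5918 -0.1852  0.014 ]
slideplate (214, 215) [ 11  32 152] [0.5699 0.1914 0.0188]
bench (300, 300) [ 15  41 149] [ 0.3328 -0.0539 -0.005 ]
scene
amber (186, 196) [ 18 141 185] [ 0.6408 -0.2105  0.0804]
black (354, 249) [ 0 16 32] [0.675  0.194  0.0814]
post (373, 234) [  1 189 163] [0.5898 0.2147 0.0594]
pad (300, 200) [ 14 118 153] [ 0.4582  0.0021 -0.0011]
pink (231, 208) [175 108 201] [ 0.6174 -0.1096  0.0575]
teal (154, 190) [ 86 150 131] [ 0.621  -0.311   0.0569]
tape (273, 228) [ 11 171 116] [ 0.6099 -0.0094  0.0228]
ptr (388, 257) [ 18 167 125] [0.5979 0.2548 0.0128]
mark (404, 247) [  2 167  75] [0.5526 0.2808 0.0123]
```

```bash
python3 - <<'E'
from h import *
for n in("top","scene"):
    f=np.load(f"{n}0.npz");im,d=f["im"],f["d"];X=cloud(n,d);h=cv2.cvtColor(im,cv2.COLOR_RGB2HSV)
    print(n)
    def top(name,c,z,r,band=.006):
        m=(np.hypot(X[...,0]-c[0],X[...,1]-c[1])<r)&(abs(X[...,2]-z)<band)&(d>0)
        v,u=np.where(m)
        cs,_=cv2.findContours(m.astype(np.uint8),0,1); k=max(cs,key=cv2.contourArea)
        P=onplane(n,k[:,0,:],z)[:,:2]; e,rr=cv2.minEnclosingCircle(P.astype(np.float32)) 
        cc,cr=circ(P); print(name,"centroid",onplane(n,np.c_[u,v],z)[:,:2].mean(0).round(4),"circ",cc.round(4),round(cr,4),len(u),"z",X[m][:,2].mean().round(4))
    top("amber",(.632,-.213),.084,.045); top("grey",(.665,.19),.084,.045); top("post",(.585,.21),.063,.02)
    top("pink",(.61,-.113),.062,.04);top("teal",(.61,-.317),.062,.04);top("green",(.745,-.2),.062,.04);top("tape",(.64,0),.036,.06)
    for name,lo,hi,z,box in [("ptr",(14,130,80),(26,255,255),.018,(.55,.64,.22,.28)),("mark",(0,110,50),(6,255,255),.018,(.5,.57,.24,.31)),("pad",(8,90,80),(20,255,255),.003,(.38,.52,-.08,.07)),("dock",(100,120,30),(115,255,255),.014,(.5,.75,-.28,-.14)),("spring",(100,120,30),(115,255,255),.03,(.68,.8,.1,.28)),
      ("plate",(0,0,110),(30,55,255),.018,(.53,.66,.13,.26))]:
        for c,s,m in comps(im,lo,hi,4):
            P=onplane(n,c,z)[0]
            if box[0]<P[0]<box[1] and box[2]<P[1]<box[3]:
                v,u=np.where(m); r=cv2.minAreaRect(onplane(n,np.c_[u,v],z)[:,:2].astype(np.float32)*1000)
                print(name,c.round(1),s[4],P.round(4),"rect",np.round(r[0],1),np.round(r[1],1),round(r[2],1))
E
```

```text
top
amber centroid [ 0.627  -0.2202] circ [ 0.6271 -0.2204] 0.0211 203 z 0.0837
grey centroid [0.6656 0.192 ] circ [0.6656 0.1917] 0.0211 193 z 0.0833
post centroid [0.5831 0.2101] circ [0.5831 0.2102] 0.0093 44 z 0.0621
pink centroid [ 0.6056 -0.1169] circ [ 0.6058 -0.1171] 0.021 196 z 0.0612
teal centroid [ 0.606  -0.3233] circ [ 0.606  -0.3233] 0.0211 199 z 0.0618
green centroid [ 0.747  -0.2041] circ [ 0.7471 -0.2041] 0.0212 183 z 0.0615
tape centroid [0.6461 0.0037] circ [0.6453 0.0028] 0.0435 254 z 0.0355
ptr [193.  207.7] 7 [0.591  0.2524 0.018 ] rect [590.2 252.4] [5.9 5.7] 2.0
mark [183.7 223.7] 14 [0.5447 0.2773 0.018 ] rect [544.7 277.6] [15.6  6.3] 71.8
pad [280.6 256.8] 764 [0.453  0.0012 0.003 ] rect [453.    0.9] [79.4 77.8] 82.7
dock [347.4 184.9] 36 [ 0.6591 -0.1903  0.014 ] rect [ 658.1 -188. ] [14.9 31.6] 48.9
dock [370.4 186.4] 20 [ 0.6549 -0.2562  0.014 ] rect [ 654.5 -257.8] [24.7 10.2] 33.9
dock [355.7 206.3] 128 [ 0.5967 -0.2129  0.014 ] rect [ 605.6 -217.4] [82.7 40.8] 80.5
spring [219.9 160.8] 300 [0.7264 0.177  0.03  ] rect [727.  178.3] [103.9  28.4] 78.5

[... 394 characters left out ...]
0.6166 -0.3181] circ [ 0.6163 -0.3185] 0.0203 144 z 0.0581
green centroid [ 0.7565 -0.1989] circ [ 0.7565 -0.1988] 0.0212 209 z 0.0581
tape centroid [0.6546 0.0078] circ [0.6536 0.0066] 0.0433 280 z 0.0322
ptr [387.5 256.3] 14 [0.6018 0.254  0.018 ] rect [602.3 254.1] [10.2  6.4] 12.7
mark [403.4 246.1] 31 [0.5565 0.2795 0.018 ] rect [556.2 279.6] [16.6 16.4] 4.1
pad [300.1 200. ] 574 [0.4631 0.0041 0.003 ] rect [462.    3.8] [76.8 76.8] 82.8
dock [188.8 223.3] 330 [ 0.6564 -0.2024  0.014 ] rect [ 638.5 -213.5] [87.5 87.8] 84.0
spring [337.6 287.3] 809 [0.7403 0.1826 0.03  ] rect [738.8 181.7] [107.1  47.7] 77.2
plate [363.2 239.7] 56 [0.5682 0.1915 0.018 ] rect [568.7 190.9] [26.6 17.6] 2.3
```

The two views disagree by about 10 mm, so I'll check the bench plane in each before trusting either.

```bash
python3 - <<'E'
from h import *
for n in("top","scene"):
    f=np.load(f"{n}0.npz");d=f["d"];X=cloud(n,d)
    m=(d>0)&(abs(X[...,2])<.012)&(X[...,0]>.3)&(X[...,0]<.8)&(abs(X[...,1])<.5)
    P=X[m]
    c=np.linalg.lstsq(np.c_[P[:,:2]-[.55,0],np.ones(len(P))],P[:,2],rcond=None)[0]
    r=P[:,2]-np.c_[P[:,:2]-[.55,0],np.ones(len(P))]@c
    print(n,len(P),c,r.std())
    K,o,A=cal(n); print(A[:,2])
E
```

```text
top 55509 [0.00010098 0.00026968 0.00014737] 0.0034277094679972453
[-0.17118934 -0.0217495   0.98499806]
scene 53318 [ 0.00121442  0.00093297 -0.00313735] 0.0029123265200451135
[0.73784667 0.28615893 0.61130628]
```

The top camera fits the bench at z=0, while the scene camera reads 3 mm low. I'll move above the amber jar with jaws roughly along x and check the alignment there.

Emit:
move_arm(increments=[{"tx":-0.01,"ty":-0.03,"tz":0.005,"turn":-5},{"tx":-0.02,"ty":-0.07,"tz":0.01,"turn":-10},{"tx":-0.03,"ty":-0.105,"tz":0.015,"turn":-15},{"tx":-0.04,"ty":-0.14,"tz":0.02,"turn":-20},{"tx":-0.05,"ty":-0.177,"tz":0.025,"turn":-25},{"tx":-0.06,"ty":-0.212,"tz":0.03,"turn":-30},{"tx":-0.07,"ty":-0.248,"tz":0.035,"turn":-35},{"tx":-0.08,"ty":-0.283,"tz":0.04,"turn":-40},{"tx":-0.09,"ty":-0.318,"tz":0.045,"turn":-45},{"tx":-0.1,"ty":-0.354,"tz":0.05,"turn":-50},{"tx":-0.11,"ty":-0.389,"tz":0.055,"turn":-54},{"tx":-0.12,"ty":-0.424,"tz":0.06,"turn":-57},{"tx":-0.13,"ty":-0.46,"tz":0.065,"turn":-57},{"tx":-0.138,"ty":-0.49,"tz":0.07,"turn":-57},{"tx":-0.1436,"ty":-0.508,"tz":0.07,"turn":-57},{"tx":-0.1436,"ty":-0.508,"tz":0.07,"turn":-57},{"tx":-0.1436,"ty":-0.508,"tz":0.07,"turn":-57}], gripper=1)

```text
time_s: 1.52
eef_pos: [0.6299, -0.2169, 0.1603]
eef_rot: [-0.0, 0.995, -0.101, -0.001]
wrist_force: [-0.6, -0.8, 0.8]
opening: 0.996
```

```bash
python3 - <<'E'
from h import *
from bench import get_obs
o=get_obs(); q=o["eef_rot"]; M=R.from_quat([q[1],q[2],q[3],q[0]]).as_matrix(); print(o["time_s"],o["eef_pos"],np.degrees(np.arctan2(M[1,0],M[0,0])),M[:,2],o["q"])
for n in("scene","top"):
    im,d=viewer.camera(n); np.savez(f"{n}1.npz",im=im,d=d)
    c=proj(n,o["eef_pos"])[0]; print(n,c)
    for z in(0,.0187,.05):
        for s in(-.0425,0,.0425):
            p=proj(n,o["eef_pos"]+M[:,0]*s-M[:,2]*z)[0]; cv2.circle(im,(int(round(p[0])),int(round(p[1]))),1,(255,0,255),-1)
    x,y=int(c[0]),int(c[1]); cr=im[max(0,y-90):y+60,max(0,x-90):x+90,::-1]
    cv2.imwrite(f"pics/{n}1.png",cv2.resize(cr,None,fx=4,fy=4,interpolation=2))
E
```

```text
1.5167 [ 0.62992145 -0.21694982  0.16032769] -11.632105868645922 [-1.43365743e-03  4.81475718e-04 -9.99998856e-01] [-5.09297845e-01  4.43665577e-01  1.41904334e+00 -2.90808490e-04
  1.28037021e+00 -3.06195678e-01]
scene [182.04872972 163.63509268]
top [364.81246659 183.93411629]
```

View pics/scene1.png

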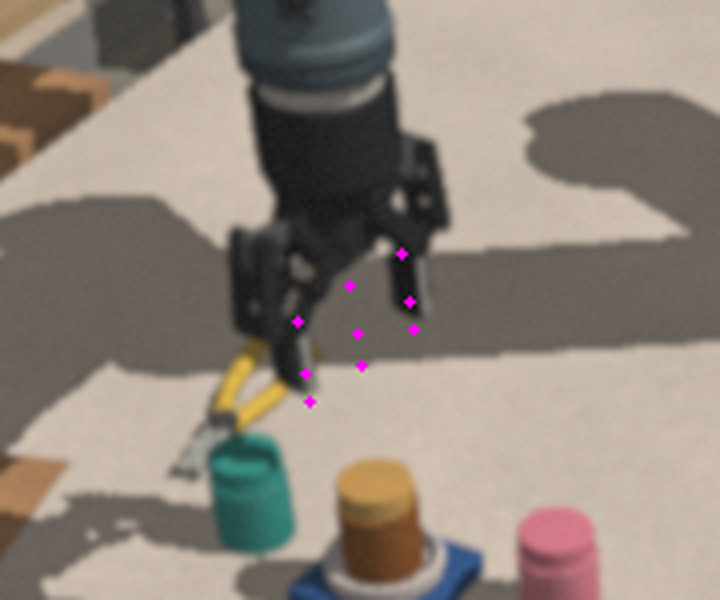

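View pics/top1.png

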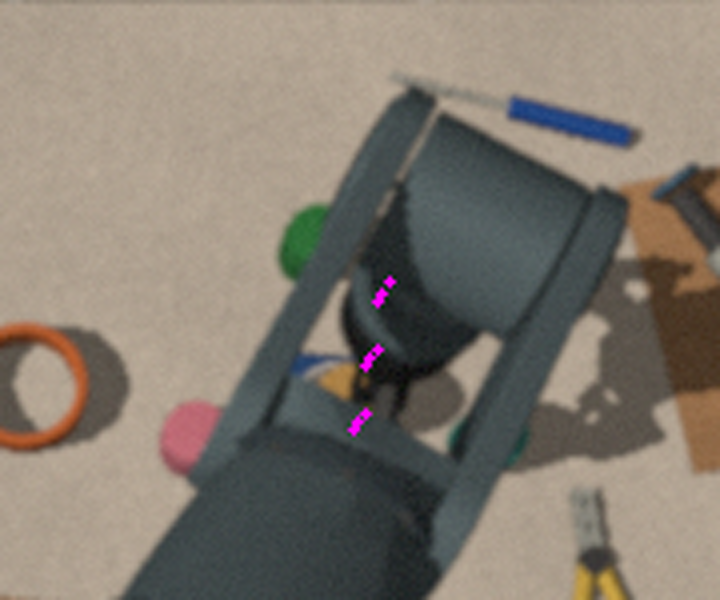

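The scene crop shows the gripper centred above the jar, with the fingers about 2 px right of their projected points, a scene camera bias of about 4 mm towards +y. The top view is blocked by the arm. Both are well within the ±18 mm jaw clearance, so I'll descend and grasp.

Emit:
move_arm(increments=[{"ty":0.002,"tz":0.02},{"ty":0.002,"tz":0.045},{"ty":0.002,"tz":0.07},{"ty":0.002,"tz":0.09},{"ty":0.002,"tz":0.105},{"ty":0.002,"tz":0.118},{"ty":0.002,"tz":0.126},{"ty":0.002,"tz":0.128},{"ty":0.002,"tz":0.128},{"ty":0.002,"tz":0.128}])

```text
validation failed for argument at $.in...
```

```bash
python3 - <<'E'
from h import *
im,d=viewer.camera("scene")
cv2.imwrite("pics/s2.png",cv2.resize(im[120:250,110:270,::-1],None,fx=4.5,fy=4.5,interpolation=2))
E
```

```text
(no output)
```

View pics/s2.png

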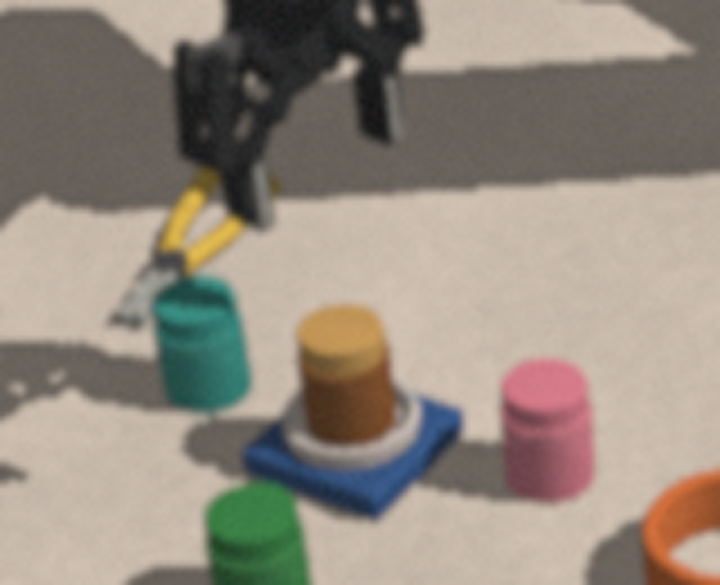

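The move was refused and the arm stayed above the jar. Rows probably need all four keys, so I'll resend in that form.

Emit:
move_arm(increments=[{"tx":0,"ty":0.002,"tz":0.02,"turn":0},{"tx":0,"ty":0.002,"tz":0.045,"turn":0},{"tx":0,"ty":0.002,"tz":0.07,"turn":0},{"tx":0,"ty":0.002,"tz":0.09,"turn":0},{"tx":0,"ty":0.002,"tz":0.105,"turn":0},{"tx":0,"ty":0.002,"tz":0.118,"turn":0},{"tx":0,"ty":0.002,"tz":0.126,"turn":0},{"tx":0,"ty":0.002,"tz":0.128,"turn":0},{"tx":0,"ty":0.002,"tz":0.128,"turn":0},{"tx":0,"ty":0.002,"tz":0.128,"turn":0}])

```text
time_s: 2.5
eef_pos: [0.6302, -0.2204, 0.0344]
eef_rot: [0.0, 0.995, -0.102, 0.001]
wrist_force: [-0.3, 0.2, -0.2]
opening: 1.005
```

```bash
python3 - <<'E'
from h import *
im,d=viewer.camera("scene")
cv2.imwrite("pics/s3.png",cv2.resize(im[120:250,110:270,::-1],None,fx=4.5,fy=4.5,interpolation=2))
E
```

```text
(no output)
```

View pics/s3.png

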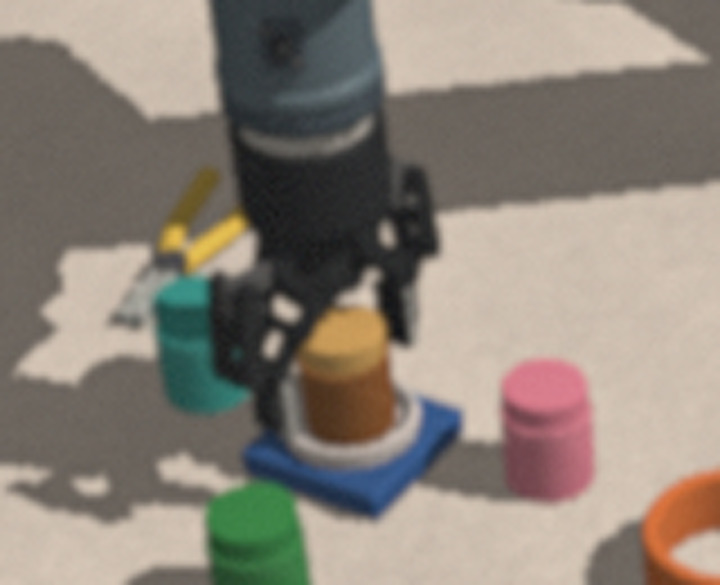

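The jar stands between the fingers with its centre at about (345,378) in the crop. Closing.

Emit:
move_arm(increments=[{"tx":0,"ty":0,"tz":0,"turn":0},{"tx":0,"ty":0,"tz":0,"turn":0},{"tx":0,"ty":0,"tz":0,"turn":0},{"tx":0,"ty":0,"tz":0,"turn":0},{"tx":0,"ty":0,"tz":0,"turn":0},{"tx":0,"ty":0,"tz":0,"turn":0},{"tx":0,"ty":0,"tz":0,"turn":0},{"tx":0,"ty":0,"tz":0,"turn":0}], gripper=0)

```text
time_s: 3.22
eef_pos: [0.63, -0.2202, 0.0342]
eef_rot: [0.0, 0.995, -0.102, 0.001]
wrist_force: [-0.7, 0.8, 5.7]
opening: 0.544
```

Emit:
move_arm(increments=[{"tx":0,"ty":0,"tz":-0.01,"turn":0},{"tx":0,"ty":0,"tz":-0.03,"turn":0},{"tx":0,"ty":0,"tz":-0.06,"turn":0},{"tx":0,"ty":0,"tz":-0.09,"turn":0},{"tx":0,"ty":0,"tz":-0.115,"turn":0},{"tx":0,"ty":0,"tz":-0.126,"turn":0},{"tx":0,"ty":0,"tz":-0.126,"turn":0},{"tx":0,"ty":0,"tz":-0.126,"turn":0}])

```text
time_s: 3.88
eef_pos: [0.6291, -0.2198, 0.1587]
eef_rot: [-0.0, 0.995, -0.102, -0.0]
wrist_force: [0.5, -0.4, -2.2]
opening: 0.548
```

```bash
python3 - <<'E'
from h import *
from bench import get_obs
o=get_obs(); print(o["eef_pos"])
for n in("scene","top"):
    im,d=viewer.camera(n); np.savez(f"{n}4.npz",im=im,d=d)
    c=proj(n,o["eef_pos"])[0]; x,y=int(c[0]),int(c[1]); print(x,y)
    cr=im[max(0,y-70):y+70,max(0,x-85):x+85,::-1]
    cv2.imwrite(f"pics/{n}4.png",cv2.resize(cr,None,fx=4,fy=4,interpolation=2))
E
```

```text
[ 0.62908774 -0.21978144  0.15871141]
181 163
365 184
```

View pics/scene4.png

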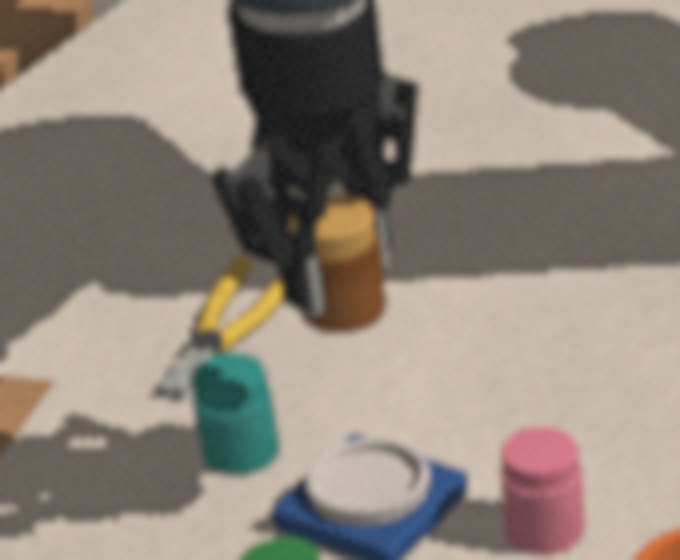

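View pics/top4.png

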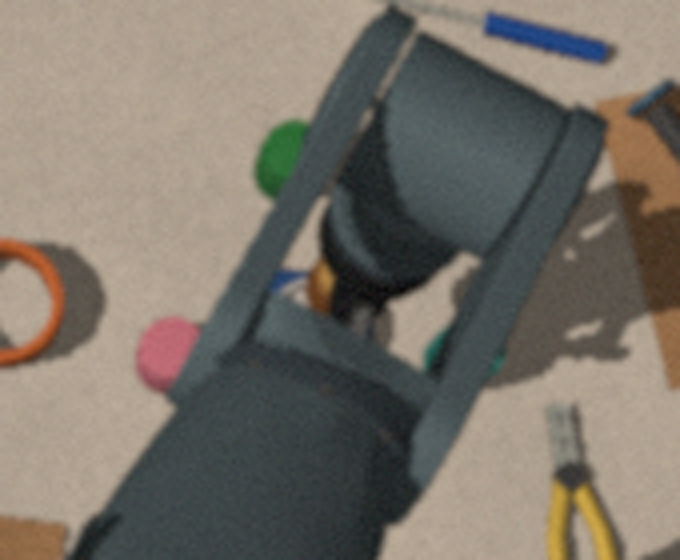

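The amber jar is held and the dock cup is empty. Now to the pad.

Emit:
move_arm(increments=[{"tx":-0.02,"ty":-0.017,"tz":0,"turn":0},{"tx":-0.048,"ty":-0.04,"tz":0,"turn":0},{"tx":-0.078,"ty":-0.065,"tz":0,"turn":0},{"tx":-0.108,"ty":-0.09,"tz":0,"turn":0},{"tx":-0.138,"ty":-0.116,"tz":0,"turn":0},{"tx":-0.168,"ty":-0.141,"tz":0,"turn":0},{"tx":-0.195,"ty":-0.164,"tz":0,"turn":0},{"tx":-0.21,"ty":-0.176,"tz":0.01,"turn":0},{"tx":-0.215,"ty":-0.181,"tz":0.03,"turn":0},{"tx":-0.215,"ty":-0.181,"tz":0.055,"turn":0},{"tx":-0.215,"ty":-0.181,"tz":0.08,"turn":0},{"tx":-0.215,"ty":-0.181,"tz":0.105,"turn":0},{"tx":-0.215,"ty":-0.181,"tz":0.122,"turn":0},{"tx":-0.215,"ty":-0.181,"tz":0.133,"turn":0},{"tx":-0.215,"ty":-0.181,"tz":0.138,"turn":0},{"tx":-0.215,"ty":-0.181,"tz":0.14,"turn":0},{"tx":-0.215,"ty":-0.181,"tz":0.141,"turn":0},{"tx":-0.215,"ty":-0.181,"tz":0.141,"turn":0}])

```text
time_s: 5.48
eef_pos: [0.4559, 0.001, 0.0184]
eef_rot: [0.0, 0.995, -0.102, 0.0]
wrist_force: [0.6, 0.3, -2.7]
opening: 0.547
```

```bash
python3 - <<'E'
from h import *
im,d=viewer.camera("scene")
cv2.imwrite("pics/s5.png",cv2.resize(im[100:240,220:380,::-1],None,fx=4,fy=4,interpolation=2))
E
```

```text
(no output)
```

View pics/s5.png

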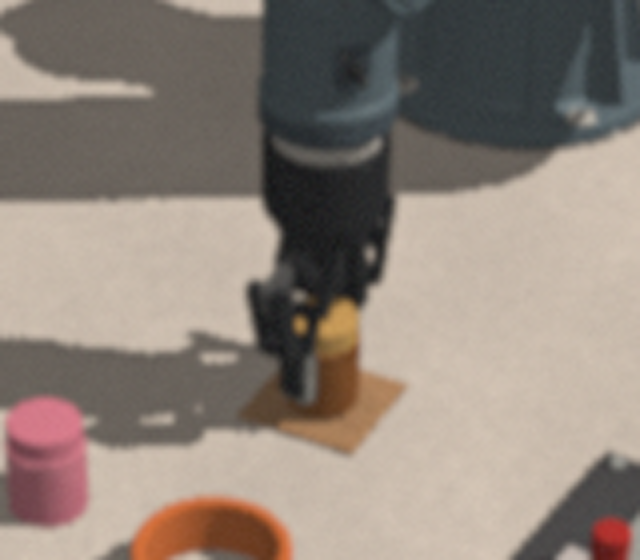

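The jar is just above the centre of the pad (crop (335,395)). I'll lower it the last 3 mm and release.

Emit:
move_arm(increments=[{"tx":0,"ty":0,"tz":0.001,"turn":0},{"tx":0,"ty":0,"tz":0.002,"turn":0},{"tx":0,"ty":0,"tz":0.0025,"turn":0},{"tx":0,"ty":0,"tz":0.0025,"turn":0}])

```text
time_s: 5.87
eef_pos: [0.4559, 0.001, 0.016]
eef_rot: [0.0, 0.995, -0.102, 0.0]
wrist_force: [-0.8, 0.3, -2.4]
opening: 0.549
```

Emit:
move_arm(increments=[{"tx":0,"ty":0,"tz":0,"turn":0},{"tx":0,"ty":0,"tz":0,"turn":0},{"tx":0,"ty":0,"tz":0,"turn":0},{"tx":0,"ty":0,"tz":0,"turn":0},{"tx":0,"ty":0,"tz":0,"turn":0},{"tx":0,"ty":0,"tz":0,"turn":0}], gripper=1)

```text
time_s: 6.37
eef_pos: [0.4559, 0.001, 0.0159]
eef_rot: [0.0, 0.995, -0.102, 0.0]
wrist_force: [0.5, -0.1, -0.3]
opening: 1.005
```

Emit:
move_arm(increments=[{"tx":0,"ty":0,"tz":-0.015,"turn":0},{"tx":0,"ty":0,"tz":-0.045,"turn":0},{"tx":0,"ty":0,"tz":-0.08,"turn":0},{"tx":0,"ty":0,"tz":-0.11,"turn":6},{"tx":0.01,"ty":-0.014,"tz":-0.135,"turn":13},{"tx":0.025,"ty":-0.035,"tz":-0.145,"turn":20},{"tx":0.042,"ty":-0.059,"tz":-0.145,"turn":27},{"tx":0.06,"ty":-0.084,"tz":-0.145,"turn":34},{"tx":0.078,"ty":-0.109,"tz":-0.145,"turn":41},{"tx":0.096,"ty":-0.134,"tz":-0.145,"turn":48},{"tx":0.114,"ty":-0.16,"tz":-0.145,"turn":55},{"tx":0.132,"ty":-0.185,"tz":-0.145,"turn":62},{"tx":0.148,"ty":-0.207,"tz":-0.145,"turn":69},{"tx":0.16,"ty":-0.224,"tz":-0.145,"turn":76},{"tx":0.165,"ty":-0.231,"tz":-0.145,"turn":83},{"tx":0.165,"ty":-0.231,"tz":-0.145,"turn":90},{"tx":0.165,"ty":-0.231,"tz":-0.145,"turn":90},{"tx":0.165,"ty":-0.231,"tz":-0.145,"turn":90}])

```text
time_s: 7.87
eef_pos: [0.6641, 0.1936, 0.1602]
eef_rot: [-0.0, -0.632, 0.775, 0.0]
wrist_force: [-0.3, -0.4, 0.2]
opening: 0.997
```

```bash
cat >> h.py <<'E'
def topfit(n,d,c,z,r,band=.007):
    X=cloud(n,d); m=(np.hypot(X[...,0]-c[0],X[...,1]-c[1])<r)&(abs(X[...,2]-z)<band)&(d>0)
    cs,_=cv2.findContours(m.astype(np.uint8),0,1)
    if not cs: return None
    k=max(cs,key=cv2.contourArea); P=onplane(n,k[:,0,:],z)[:,:2]; cc,cr=circ(P) if len(P)>4 else (P.mean(0),0)
    return cc.round(4),round(float(cr),4)
def pose():
    from bench import get_obs
    o=get_obs(); q=o["eef_rot"]; M=R.from_quat([q[1],q[2],q[3],q[0]]).as_matrix(); return o,M,np.degrees(np.arctan2(M[1,0],M[0,0]))
E
python3 - <<'E'
from h import *
o,M,a=pose(); print(o["time_s"],o["eef_pos"],a)
for n in("scene","top"):
    im,d=viewer.camera(n); np.savez(f"{n}6.npz",im=im,d=d)
    cv2.imwrite(f"pics/{n}6.png",im[:,:,::-1])
    dz=-.003 if n=="scene" else 0
    print(n,"amber",topfit(n,d,(.458,0),.065,.045),"grey",topfit(n,d,(.668,.19),.084,.045))
E
```

```text
7.8667 [0.66406087 0.19359122 0.16024741] -101.5355545258013
scene amber (array([0.4671, 0.0034]), 0.0219) grey (array([0.6748, 0.1946]), 0.0218)
top amber (array([ 4.563e-01, -2.000e-04]), 0.021) grey (array([0.6671, 0.1746]), 0.007)
```

View pics/scene6.png

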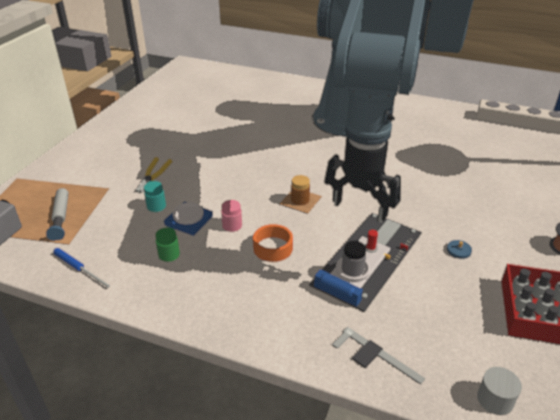

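View pics/top6.png

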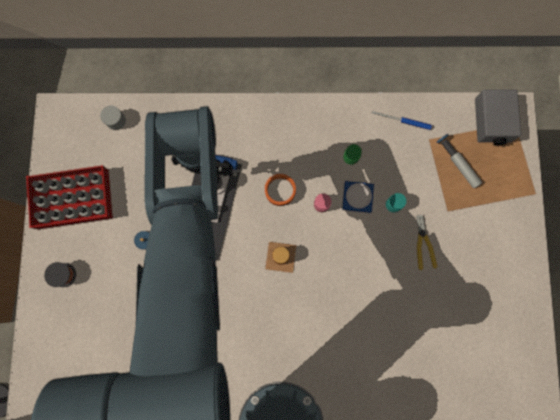

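The amber jar stands upright on the pad (top (281,255)) and the arm is above the slide. In the top camera, the jar's position matches the release TCP within about 1 mm. The scene camera has a bias of about 10 mm, so I'll rely on the top camera. Now I'll descend on the grey jar.

Emit:
move_arm(increments=[{"tx":0.0016,"ty":-0.002,"tz":0.02,"turn":0},{"tx":0.0016,"ty":-0.002,"tz":0.045,"turn":0},{"tx":0.0016,"ty":-0.002,"tz":0.07,"turn":0},{"tx":0.0016,"ty":-0.002,"tz":0.09,"turn":0},{"tx":0.0016,"ty":-0.002,"tz":0.105,"turn":0},{"tx":0.0016,"ty":-0.002,"tz":0.118,"turn":0},{"tx":0.0016,"ty":-0.002,"tz":0.125,"turn":0},{"tx":0.0016,"ty":-0.002,"tz":0.126,"turn":0},{"tx":0.0016,"ty":-0.002,"tz":0.126,"turn":0},{"tx":0.0016,"ty":-0.002,"tz":0.126,"turn":0}])

```text
time_s: 8.8
eef_pos: [0.667, 0.1917, 0.0362]
eef_rot: [0.001, -0.631, 0.776, -0.001]
wrist_force: [-0.2, -0.1, -0.8]
opening: 0.998
```

```bash
python3 - <<'E'
from h import *
im,d=viewer.camera("scene")
cv2.imwrite("pics/s7.png",cv2.resize(im[160:310,280:440,::-1],None,fx=4,fy=4,interpolation=2))
f=np.load("top6.npz");im,d=f["im"],f["d"]
cv2.imwrite("pics/t7.png",cv2.resize(im[165:230,320:400,::-1],None,fx=8,fy=8,interpolation=2))
X=cloud("top",d)
h=cv2.cvtColor(im,cv2.COLOR_RGB2HSV)
m=cv2.inRange(h,(100,120,20),(118,255,255)); m[:165]=0;m[230:]=0;m[:,:330]=0;m[:,385:]=0
v,u=np.where(m>0); P=onplane("top",np.c_[u,v],.022)[:,:2]
print("blue rect z.022",cv2.minAreaRect((P*1000).astype(np.float32)), "z of blue",np.median(X[m>0][:,2]))
hull=cv2.convexHull(np.c_[u,v].astype(np.int32)); hm=np.zeros_like(m); cv2.fillConvexPoly(hm,hull,255)
ring=(hm>0)&(m==0); ring=cv2.morphologyEx(ring.astype(np.uint8),cv2.MORPH_OPEN,np.ones((3,3)))
cs,_=cv2.findContours(ring,0,1);k=max(cs,key=cv2.contourArea);P=onplane("top",k[:,0],.030)[:,:2];print("cup",circ(P))
print(topfit("top",d,(.627,-.217),.03,.05))
E
```

```text
blue rect z.022 ((624.0877075195312, -217.8937225341797), (79.0155258178711, 79.88471984863281), 83.54029846191406) z of blue 0.017112510544304183
cup (array([ 0.62598458, -0.21936929]), np.float64(0.03794454616730146))
(array([ 0.6272, -0.2205]), 0.0344)
```

View pics/s7.png

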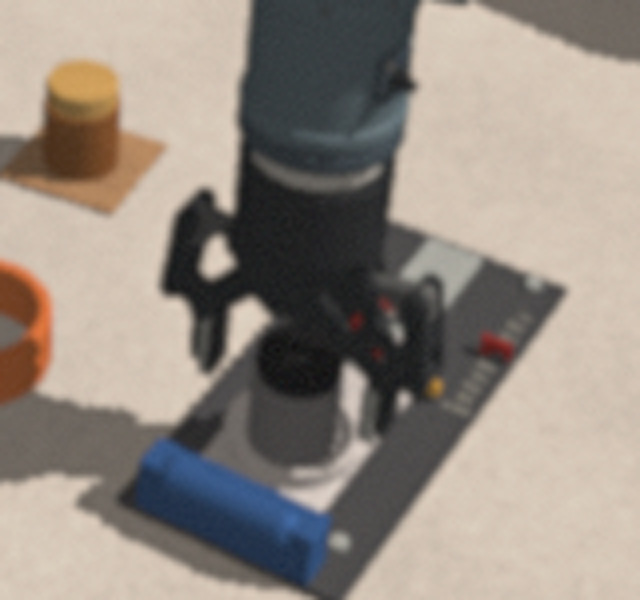

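View pics/t7.png

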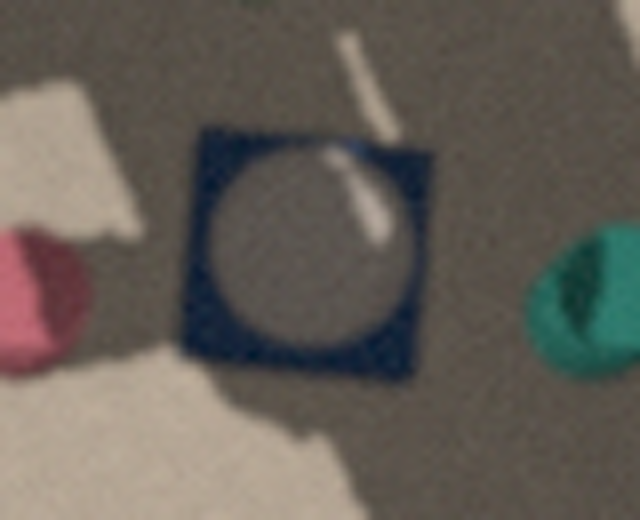

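The grey jar is centred between the fingers (crop (297,400)). The empty dock cup lies at about (0.627,-0.220), where the amber lid was. Closing and lifting.

Emit:
move_arm(increments=[{"tx":0,"ty":0,"tz":0.001,"turn":0},{"tx":0,"ty":0,"tz":0.001,"turn":0},{"tx":0,"ty":0,"tz":0.001,"turn":0},{"tx":0,"ty":0,"tz":0.001,"turn":0},{"tx":0,"ty":0,"tz":0.001,"turn":0},{"tx":0,"ty":0,"tz":0.001,"turn":0},{"tx":0,"ty":0,"tz":0.001,"turn":0},{"tx":0,"ty":0,"tz":0.001,"turn":0}], gripper=0)

```text
time_s: 9.52
eef_pos: [0.6666, 0.1917, 0.0346]
eef_rot: [0.001, -0.631, 0.776, -0.0]
wrist_force: [-0.1, -0.3, 6.5]
opening: 0.543
```

Emit:
move_arm(increments=[{"tx":0,"ty":0,"tz":-0.01,"turn":0},{"tx":0,"ty":0,"tz":-0.03,"turn":0},{"tx":0,"ty":0,"tz":-0.06,"turn":0},{"tx":0,"ty":0,"tz":-0.09,"turn":0},{"tx":0,"ty":0,"tz":-0.115,"turn":0},{"tx":0,"ty":0,"tz":-0.126,"turn":0},{"tx":0,"ty":0,"tz":-0.126,"turn":0},{"tx":0,"ty":0,"tz":-0.126,"turn":0}])

```text
time_s: 10.18
eef_pos: [0.6657, 0.1916, 0.1592]
eef_rot: [-0.0, -0.631, 0.776, 0.0]
wrist_force: [-0.8, 0.6, -1.5]
opening: 0.545
```

Emit:
move_arm(increments=[{"tx":0.015,"ty":-0.002,"tz":0,"turn":-5},{"tx":0.04,"ty":-0.005,"tz":0,"turn":-11},{"tx":0.07,"ty":-0.008,"tz":0,"turn":-17},{"tx":0.1,"ty":-0.011,"tz":0,"turn":-23},{"tx":0.13,"ty":-0.015,"tz":0,"turn":-29},{"tx":0.16,"ty":-0.018,"tz":0,"turn":-35},{"tx":0.19,"ty":-0.021,"tz":0,"turn":-41},{"tx":0.22,"ty":-0.025,"tz":0,"turn":-47},{"tx":0.25,"ty":-0.028,"tz":0,"turn":-53},{"tx":0.28,"ty":-0.032,"tz":0,"turn":-59},{"tx":0.31,"ty":-0.035,"tz":0,"turn":-65},{"tx":0.34,"ty":-0.038,"tz":0,"turn":-71},{"tx":0.37,"ty":-0.042,"tz":0,"turn":-77},{"tx":0.395,"ty":-0.045,"tz":0,"turn":-83},{"tx":0.411,"ty":-0.0463,"tz":0,"turn":-90},{"tx":0.411,"ty":-0.0463,"tz":0,"turn":-90},{"tx":0.411,"ty":-0.0463,"tz":0,"turn":-90},{"tx":0.411,"ty":-0.0463,"tz":0,"turn":-90}])

```text
time_s: 11.68
eef_pos: [0.6266, -0.2189, 0.1576]
eef_rot: [-0.001, 0.995, -0.104, -0.002]
wrist_force: [-0.3, 0.8, -1.0]
opening: 0.543
```

```bash
python3 - <<'E'
from h import *
o,M,a=pose(); print(o["time_s"],o["eef_pos"],a)
im,d=viewer.camera("scene")
cv2.imwrite("pics/s8.png",cv2.resize(im[100:250,110:270,::-1],None,fx=4,fy=4,interpolation=2))
im,d=viewer.camera("top"); np.savez("top8.npz",im=im,d=d)
# slide cup empty
X=cloud("top",d)
print("slide cup",topfit("top",d,(.6656,.1917),.030,.05,.006),"post",topfit("top",d,(.583,.21),.063,.02))
cv2.imwrite("pics/t8.png",cv2.resize(im[145:265,165:255,::-1],None,fx=5,fy=5,interpolation=2))
E
```

```text
11.6833 [ 0.62663915 -0.2189483   0.15757802] -11.899117228783236
slide cup (array([0.6658, 0.1919]), 0.0342) post (array([0.5826, 0.2099]), 0.0097)
```

View pics/s8.png

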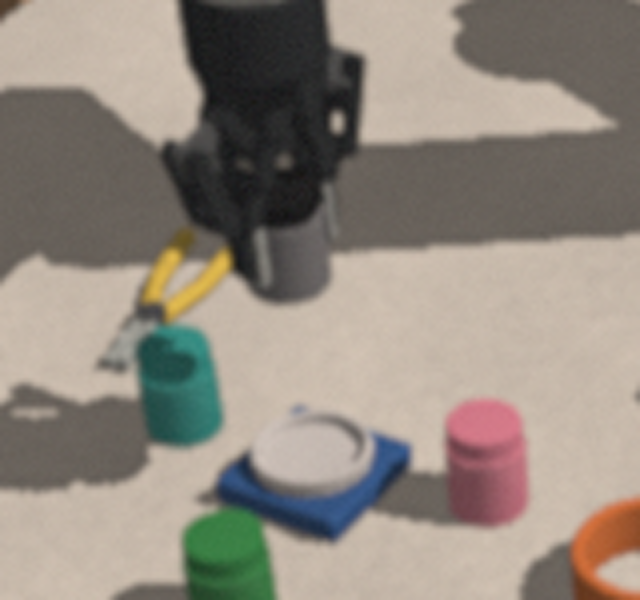

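View pics/t8.png

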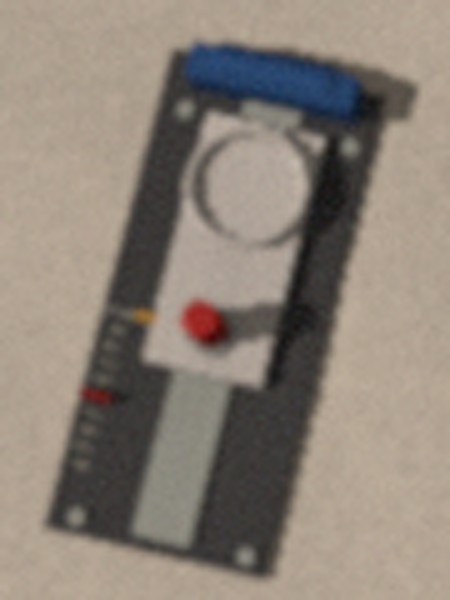

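The grey jar hangs upright above the empty dock cup. Lowering it.

Emit:
move_arm(increments=[{"tx":0.0006,"ty":0.001,"tz":0.02,"turn":0},{"tx":0.0006,"ty":0.001,"tz":0.045,"turn":0},{"tx":0.0006,"ty":0.001,"tz":0.07,"turn":0},{"tx":0.0006,"ty":0.001,"tz":0.09,"turn":0},{"tx":0.0006,"ty":0.001,"tz":0.1,"turn":0},{"tx":0.0006,"ty":0.001,"tz":0.106,"turn":0},{"tx":0.0006,"ty":0.001,"tz":0.108,"turn":0},{"tx":0.0006,"ty":0.001,"tz":0.108,"turn":0},{"tx":0.0006,"ty":0.001,"tz":0.108,"turn":0}])

```text
time_s: 12.53
eef_pos: [0.629, -0.2216, 0.0533]
eef_rot: [0.0, 0.995, -0.102, 0.001]
wrist_force: [-0.1, -0.1, -0.8]
opening: 0.544
```

```bash
python3 - <<'E'
from h import *
o,M,a=pose(); print(o["time_s"],o["eef_pos"],a)
im,d=viewer.camera("scene")
cv2.imwrite("pics/s9.png",cv2.resize(im[140:250,130:250,::-1],None,fx=5,fy=5,interpolation=2))
E
```

```text
12.5333 [ 0.62902637 -0.22163538  0.05328621] -11.749521958968558
```

View pics/s9.png

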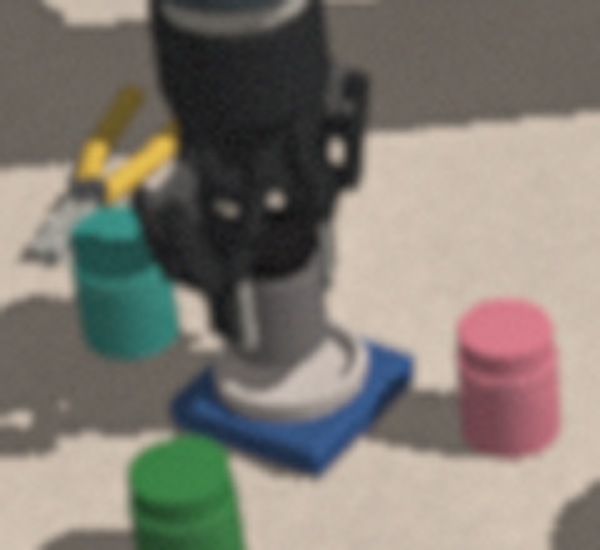

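Emit:
move_arm(increments=[{"tx":-0.002,"ty":-0.001,"tz":0,"turn":0},{"tx":-0.002,"ty":-0.001,"tz":0.004,"turn":0},{"tx":-0.002,"ty":-0.001,"tz":0.009,"turn":0},{"tx":-0.002,"ty":-0.001,"tz":0.013,"turn":0},{"tx":-0.002,"ty":-0.001,"tz":0.016,"turn":0},{"tx":-0.002,"ty":-0.001,"tz":0.018,"turn":0},{"tx":-0.002,"ty":-0.001,"tz":0.018,"turn":0},{"tx":-0.002,"ty":-0.001,"tz":0.018,"turn":0}])

```text
time_s: 13.25
eef_pos: [0.6263, -0.22, 0.0347]
eef_rot: [0.0, 0.995, -0.102, -0.0]
wrist_force: [-4.1, 1.0, 7.2]
opening: 0.542
```

```bash
python3 - <<'E'
from h import *
o,M,a=pose(); print(o["time_s"],o["eef_pos"],a)
im,d=viewer.camera("scene")
cv2.imwrite("pics/s10.png",cv2.resize(im[140:250,130:250,::-1],None,fx=5,fy=5,interpolation=2))
E
```

```text
13.25 [ 0.62626848 -0.2199788   0.03465381] -11.749224525787602
```

View pics/s10.png

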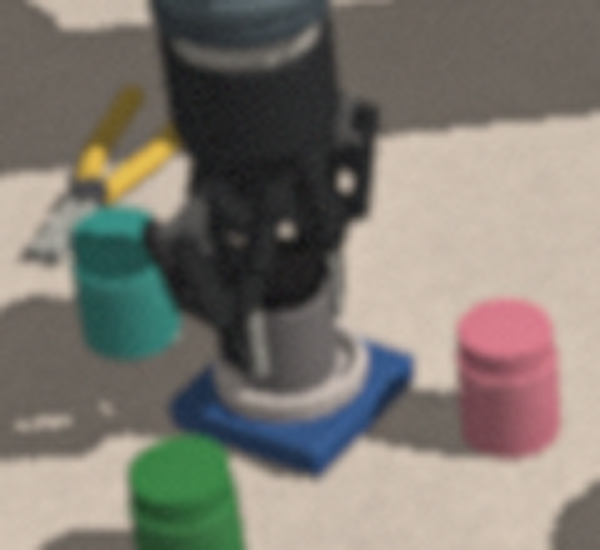

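The jar stands in the dock cup, and the wrist force shows floor contact. Opening, then lifting.

Emit:
move_arm(increments=[{"tx":0,"ty":0,"tz":0,"turn":0},{"tx":0,"ty":0,"tz":0,"turn":0},{"tx":0,"ty":0,"tz":0,"turn":0},{"tx":0,"ty":0,"tz":0,"turn":0},{"tx":0,"ty":0,"tz":0,"turn":0},{"tx":0,"ty":0,"tz":0,"turn":0}], gripper=1)

```text
time_s: 13.8
eef_pos: [0.6262, -0.2199, 0.0336]
eef_rot: [-0.0, 0.995, -0.102, -0.0]
wrist_force: [-0.3, 1.2, 0.3]
opening: 0.999
```

Emit:
move_arm(increments=[{"tx":0,"ty":0,"tz":-0.015,"turn":0},{"tx":0,"ty":0,"tz":-0.045,"turn":0},{"tx":0,"ty":0,"tz":-0.08,"turn":0},{"tx":0,"ty":0,"tz":-0.11,"turn":0},{"tx":-0.02,"ty":-0.017,"tz":-0.125,"turn":0},{"tx":-0.05,"ty":-0.042,"tz":-0.125,"turn":0},{"tx":-0.08,"ty":-0.068,"tz":-0.125,"turn":0},{"tx":-0.11,"ty":-0.094,"tz":-0.125,"turn":0},{"tx":-0.14,"ty":-0.119,"tz":-0.125,"turn":0},{"tx":-0.17,"ty":-0.145,"tz":-0.125,"turn":0},{"tx":-0.195,"ty":-0.166,"tz":-0.125,"turn":0},{"tx":-0.207,"ty":-0.177,"tz":-0.125,"turn":0},{"tx":-0.212,"ty":-0.181,"tz":-0.125,"turn":0},{"tx":-0.212,"ty":-0.181,"tz":-0.125,"turn":0},{"tx":-0.212,"ty":-0.181,"tz":-0.125,"turn":0}])

```text
time_s: 15.05
eef_pos: [0.4569, -0.0004, 0.1597]
eef_rot: [0.0, 0.995, -0.102, 0.001]
wrist_force: [0.3, -1.0, 0.5]
opening: 1.0
```

```bash
python3 - <<'E'
from h import *
o,M,a=pose(); print(o["time_s"],o["eef_pos"],a)
im,d=viewer.camera("scene")
cv2.imwrite("pics/s11.png",cv2.resize(im[120:250,130:330,::-1],None,fx=4,fy=4,interpolation=2))
im,d=viewer.camera("top"); cv2.imwrite("pics/t11.png",im[:,:,::-1]); print(topfit("top",d,(.627,-.22),.084,.045),"amber",topfit("top",d,(.456,0),.065,.045))
E
```

```text
15.05 [ 4.56911631e-01 -3.61595108e-04  1.59702880e-01] -11.748389797232818
(array([ 0.6254, -0.2224]), 0.0213) amber None
```

View pics/s11.png

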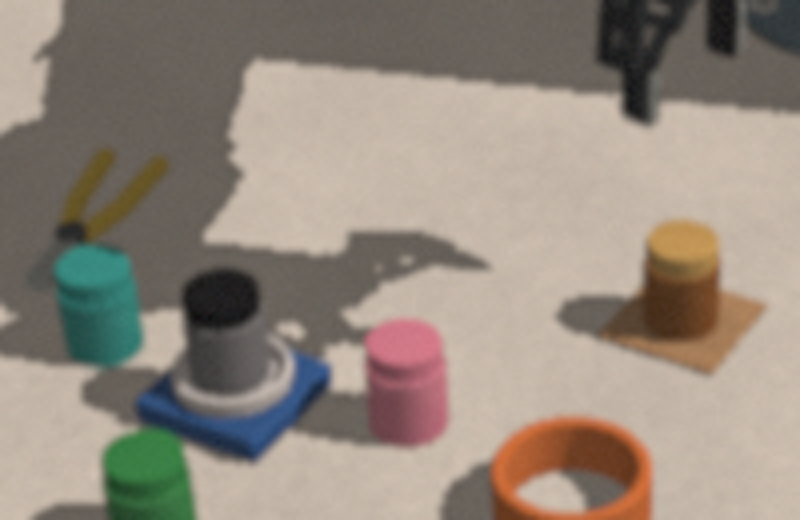

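The grey jar is well inside the dock cup, about 2.5 mm off centre. The arm is above the amber jar, so down and grasp.

Emit:
move_arm(increments=[{"tx":-0.001,"ty":0,"tz":0.02,"turn":0},{"tx":-0.001,"ty":0,"tz":0.045,"turn":0},{"tx":-0.001,"ty":0,"tz":0.07,"turn":0},{"tx":-0.001,"ty":0,"tz":0.095,"turn":0},{"tx":-0.001,"ty":0,"tz":0.115,"turn":0},{"tx":-0.001,"ty":0,"tz":0.13,"turn":0},{"tx":-0.001,"ty":0,"tz":0.14,"turn":0},{"tx":-0.001,"ty":0,"tz":0.143,"turn":0},{"tx":-0.001,"ty":0,"tz":0.143,"turn":0},{"tx":-0.001,"ty":0,"tz":0.143,"turn":0}])

```text
time_s: 15.98
eef_pos: [0.4554, 0.0002, 0.0163]
eef_rot: [0.0, 0.995, -0.103, 0.0]
wrist_force: [-0.2, -0.4, 0.3]
opening: 1.0
```

Emit:
move_arm(increments=[{"tx":0,"ty":0,"tz":0,"turn":0},{"tx":0,"ty":0,"tz":0,"turn":0},{"tx":0,"ty":0,"tz":0,"turn":0},{"tx":0,"ty":0,"tz":0,"turn":0},{"tx":0,"ty":0,"tz":0,"turn":0},{"tx":0,"ty":0,"tz":0,"turn":0},{"tx":0,"ty":0,"tz":0,"turn":0},{"tx":0,"ty":0,"tz":0,"turn":0}], gripper=0)

```text
time_s: 16.65
eef_pos: [0.4554, 0.0005, 0.0169]
eef_rot: [0.0, 0.995, -0.102, 0.001]
wrist_force: [-2.9, 0.8, 6.9]
opening: 0.542
```

Emit:
move_arm(increments=[{"tx":0,"ty":0,"tz":-0.01,"turn":0},{"tx":0,"ty":0,"tz":-0.035,"turn":0},{"tx":0,"ty":0,"tz":-0.065,"turn":0},{"tx":0,"ty":0,"tz":-0.1,"turn":6},{"tx":0.01,"ty":-0.014,"tz":-0.125,"turn":13},{"tx":0.025,"ty":-0.035,"tz":-0.14,"turn":20},{"tx":0.042,"ty":-0.058,"tz":-0.14,"turn":27},{"tx":0.06,"ty":-0.083,"tz":-0.14,"turn":34},{"tx":0.078,"ty":-0.107,"tz":-0.14,"turn":41},{"tx":0.096,"ty":-0.132,"tz":-0.14,"turn":48},{"tx":0.114,"ty":-0.157,"tz":-0.14,"turn":55},{"tx":0.132,"ty":-0.182,"tz":-0.14,"turn":62},{"tx":0.148,"ty":-0.204,"tz":-0.14,"turn":69},{"tx":0.16,"ty":-0.22,"tz":-0.14,"turn":76},{"tx":0.167,"ty":-0.23,"tz":-0.14,"turn":83},{"tx":0.167,"ty":-0.23,"tz":-0.14,"turn":90},{"tx":0.167,"ty":-0.23,"tz":-0.14,"turn":90},{"tx":0.167,"ty":-0.23,"tz":-0.14,"turn":90},{"tx":0.167,"ty":-0.23,"tz":-0.14,"turn":90}])

```text
time_s: 18.23
eef_pos: [0.6644, 0.1916, 0.1559]
eef_rot: [-0.0, -0.632, 0.775, 0.0]
wrist_force: [-0.1, -0.1, -2.5]
opening: 0.543
```

```bash
python3 - <<'E'
from h import *
o,M,a=pose(); print(o["time_s"],o["eef_pos"],a)
im,d=viewer.camera("scene")
cv2.imwrite("pics/s12.png",cv2.resize(im[140:310,280:440,::-1],None,fx=3.5,fy=3.5,interpolation=2))
E
```

```text
18.2333 [0.66442049 0.19157512 0.15587678] -101.56284627279146
```

View pics/s12.png

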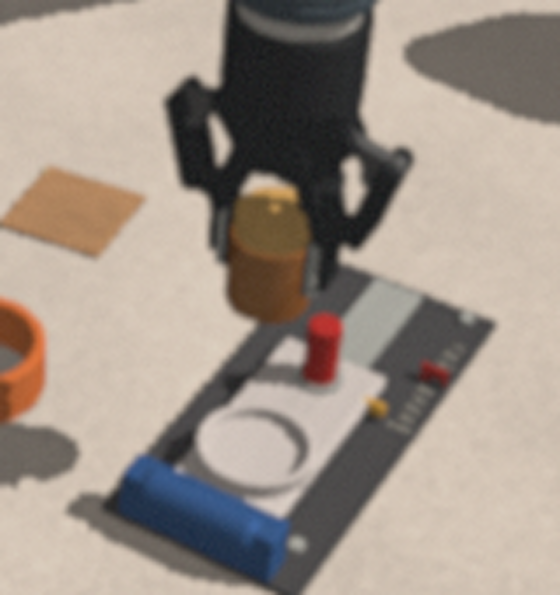

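The amber jar hangs upright over the empty slide cup (crop (250,450)). I'll go down to just above the rim.

Emit:
move_arm(increments=[{"tx":0,"ty":0,"tz":0.02,"turn":0},{"tx":0,"ty":0,"tz":0.045,"turn":0},{"tx":0,"ty":0,"tz":0.07,"turn":0},{"tx":0,"ty":0,"tz":0.088,"turn":0},{"tx":0,"ty":0,"tz":0.097,"turn":0},{"tx":0,"ty":0,"tz":0.101,"turn":0},{"tx":0,"ty":0,"tz":0.102,"turn":0},{"tx":0,"ty":0,"tz":0.102,"turn":0},{"tx":0,"ty":0,"tz":0.102,"turn":0},{"tx":0,"ty":0,"tz":0.102,"turn":0}])

```text
time_s: 19.12
eef_pos: [0.666, 0.192, 0.0555]
eef_rot: [0.001, -0.631, 0.776, -0.001]
wrist_force: [0.1, -0.1, -2.2]
opening: 0.543
```

```bash
python3 - <<'E'
from h import *
o,M,a=pose(); print(o["time_s"],o["eef_pos"],a)
im,d=viewer.camera("scene")
cv2.imwrite("pics/s13.png",cv2.resize(im[180:310,290:430,::-1],None,fx=4.5,fy=4.5,interpolation=2))
E
```

```text
19.1167 [0.66601713 0.19195963 0.05551893] -101.74182069062645
```

View pics/s13.png

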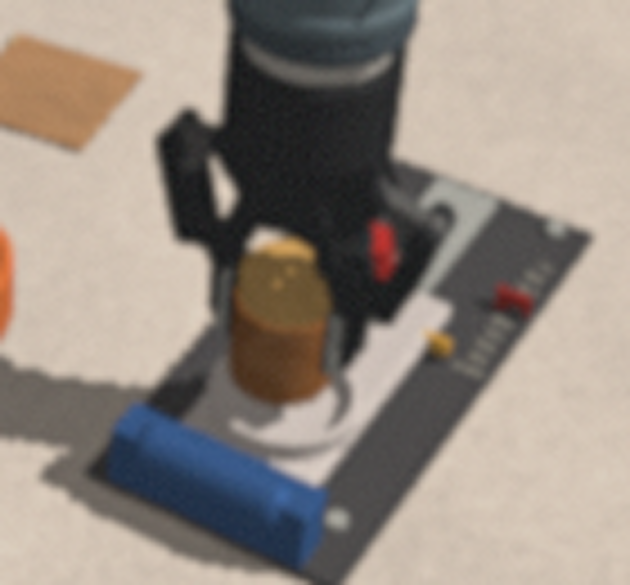

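Aligned over the cup. Lowering about 19.5 mm to the floor.

Emit:
move_arm(increments=[{"tx":0,"ty":0,"tz":0.004,"turn":0},{"tx":0,"ty":0,"tz":0.009,"turn":0},{"tx":0,"ty":0,"tz":0.013,"turn":0},{"tx":0,"ty":0,"tz":0.016,"turn":0},{"tx":0,"ty":0,"tz":0.018,"turn":0},{"tx":0,"ty":0,"tz":0.019,"turn":0},{"tx":0,"ty":0,"tz":0.0195,"turn":0},{"tx":0,"ty":0,"tz":0.0195,"turn":0}])

```text
time_s: 19.83
eef_pos: [0.6652, 0.1919, 0.0359]
eef_rot: [0.0, -0.631, 0.776, -0.0]
wrist_force: [-5.7, 0.1, 9.2]
opening: 0.545
```

```bash
python3 - <<'E'
from h import *
o,M,a=pose(); print(o["time_s"],o["eef_pos"],a)
im,d=viewer.camera("scene")
cv2.imwrite("pics/s14.png",cv2.resize(im[180:310,290:430,::-1],None,fx=4.5,fy=4.5,interpolation=2))
E
```

```text
19.8333 [0.66522352 0.19192718 0.03592879] -101.74200370028859
```

View pics/s14.png

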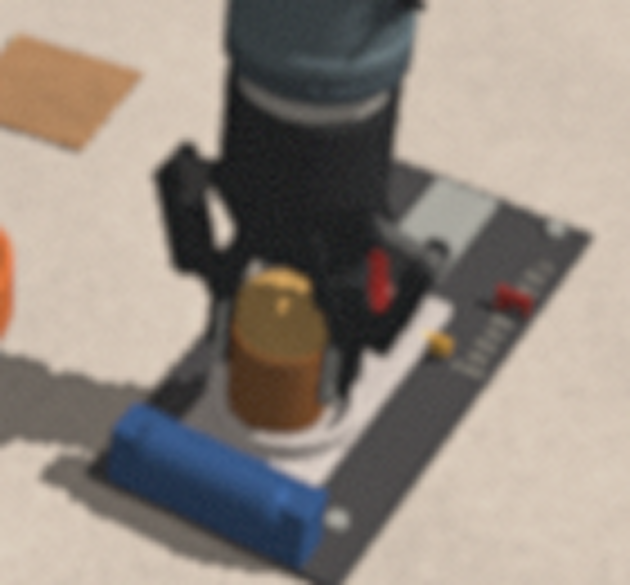

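The amber jar is seated and the pointer hasn't moved, so the slide is still home. Release, lift, and go above the post.

Emit:
move_arm(increments=[{"tx":0,"ty":0,"tz":0,"turn":0},{"tx":0,"ty":0,"tz":0,"turn":0},{"tx":0,"ty":0,"tz":0,"turn":0},{"tx":0,"ty":0,"tz":0,"turn":0},{"tx":0,"ty":0,"tz":0,"turn":0},{"tx":0,"ty":0,"tz":0,"turn":0}], gripper=1)

```text
time_s: 20.38
eef_pos: [0.6649, 0.1918, 0.0341]
eef_rot: [-0.0, -0.631, 0.776, 0.0]
wrist_force: [0.0, -0.5, 0.3]
opening: 1.0
```

Emit:
move_arm(increments=[{"tx":0,"ty":0,"tz":-0.015,"turn":0},{"tx":0,"ty":0,"tz":-0.04,"turn":0},{"tx":0,"ty":0,"tz":-0.07,"turn":0},{"tx":0,"ty":0,"tz":-0.1,"turn":0},{"tx":0,"ty":0.01,"tz":-0.12,"turn":-7},{"tx":0,"ty":0.025,"tz":-0.125,"turn":-14},{"tx":0,"ty":0.04,"tz":-0.125,"turn":-21},{"tx":0,"ty":0.055,"tz":-0.125,"turn":-28},{"tx":0,"ty":0.07,"tz":-0.125,"turn":-35},{"tx":0,"ty":0.08,"tz":-0.125,"turn":-42},{"tx":-0.001,"ty":0.084,"tz":-0.125,"turn":-49},{"tx":-0.001,"ty":0.084,"tz":-0.125,"turn":-56},{"tx":-0.001,"ty":0.084,"tz":-0.125,"turn":-63},{"tx":-0.001,"ty":0.084,"tz":-0.125,"turn":-70},{"tx":-0.001,"ty":0.084,"tz":-0.125,"turn":-77},{"tx":-0.001,"ty":0.084,"tz":-0.125,"turn":-84},{"tx":-0.001,"ty":0.084,"tz":-0.125,"turn":-90.5},{"tx":-0.001,"ty":0.084,"tz":-0.125,"turn":-90.5},{"tx":-0.001,"ty":0.084,"tz":-0.125,"turn":-90.5}], gripper=0.6)

```text
time_s: 21.97
eef_pos: [0.5831, 0.21, 0.1603]
eef_rot: [-0.0, 0.995, -0.1, 0.0]
wrist_force: [-0.0, -0.1, 0.3]
opening: 0.605
```

I set the gripper to 0.6 while still lifting past the jar, so I need to check the jar and both cups.

```bash
python3 - <<'E'
from h import *
o,M,a=pose(); print(o["time_s"],o["eef_pos"],a)
im,d=viewer.camera("scene"); np.savez("scene15.npz",im=im,d=d)
print("scene amber",topfit("scene",d,(.6744,.195),.084,.045),"was grey .6744 .1951; grey now",topfit("scene",d,(.6367,-.2154),.084,.045))
cv2.imwrite("pics/s15.png",cv2.resize(im[140:310,140:440,::-1],None,fx=2.6,fy=2.6,interpolation=2))
E
```

```text
21.9667 [0.58313869 0.20995226 0.16026779] -11.450965550672294
scene amber (array([0.6758, 0.1924]), 0.0218) was grey .6744 .1951; grey now (array([ 0.6362, -0.2168]), 0.0219)
```

View pics/s15.png

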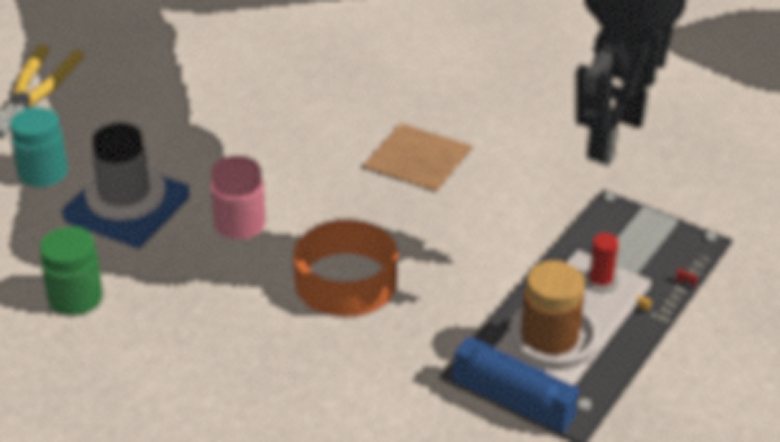

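Both jars are upright inside their new cups and the slide is home. Descending on the post.

Emit:
move_arm(increments=[{"tx":-0.001,"ty":0,"tz":0.02,"turn":0.5},{"tx":-0.001,"ty":0,"tz":0.045,"turn":0.5},{"tx":-0.001,"ty":0,"tz":0.07,"turn":0.5},{"tx":-0.001,"ty":0,"tz":0.09,"turn":0.5},{"tx":-0.001,"ty":0,"tz":0.11,"turn":0.5},{"tx":-0.001,"ty":0,"tz":0.122,"turn":0.5},{"tx":-0.001,"ty":0,"tz":0.128,"turn":0.5},{"tx":-0.001,"ty":0,"tz":0.13,"turn":0.5},{"tx":-0.001,"ty":0,"tz":0.13,"turn":0.5},{"tx":-0.001,"ty":0,"tz":0.13,"turn":0.5}])

```text
time_s: 22.85
eef_pos: [0.5829, 0.2103, 0.0306]
eef_rot: [-0.0, 0.995, -0.103, 0.001]
wrist_force: [0.2, 0.4, 0.6]
opening: 0.603
```

```bash
python3 - <<'E'
from h import *
o,M,a=pose(); print(o["time_s"],o["eef_pos"],a)
im,d=viewer.camera("scene")
cv2.imwrite("pics/s16.png",cv2.resize(im[180:310,300:440,::-1],None,fx=4.5,fy=4.5,interpolation=2))
E
```

```text
22.85 [0.58289546 0.21030033 0.03056033] -11.779093482810616
```

View pics/s16.png

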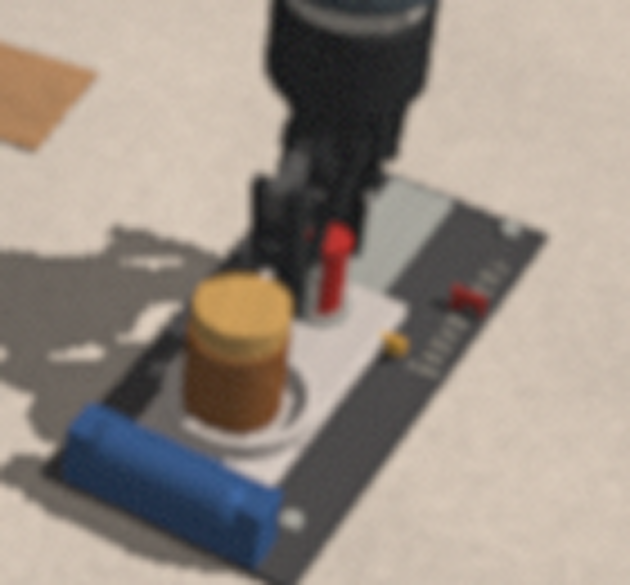

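The post is between the fingers. Closing.

Emit:
move_arm(increments=[{"tx":0,"ty":0,"tz":0,"turn":0},{"tx":0,"ty":0,"tz":0,"turn":0},{"tx":0,"ty":0,"tz":0,"turn":0},{"tx":0,"ty":0,"tz":0,"turn":0},{"tx":0,"ty":0,"tz":0,"turn":0},{"tx":0,"ty":0,"tz":0,"turn":0},{"tx":0,"ty":0,"tz":0,"turn":0},{"tx":0,"ty":0,"tz":0,"turn":0}], gripper=0)

```text
time_s: 23.57
eef_pos: [0.5824, 0.2103, 0.0303]
eef_rot: [-0.0, 0.995, -0.102, 0.001]
wrist_force: [-1.5, 0.2, 5.5]
opening: 0.243
```

```bash
cat > pm.py <<'E'
from h import *
import sys
o,M,a=pose(); print(o["time_s"],o["eef_pos"],a,o["wrist_force"])
ax=np.array([.977,-.213])
for n in("scene","top"):
    im,d=viewer.camera(n); r={}
    for name,lo,hi in [("ptr",(14,130,80),(28,255,255)),("mark",(0,110,50),(6,255,255))]:
        for c,s,m in comps(im,lo,hi,4):
            P=onplane(n,c,.016)[0,:2]
            if .5<P[0]<.63 and .238<P[1]<.31 and s[4]<60: print(n,name,c.round(1),s[4],P.round(4)); r[name]=P
    if len(r)==2: print(n,"gap along slide mm",((r["ptr"]-r["mark"])@ax*1000).round(1))
    x0,y0=(330,200) if n=="scene" else (165,170)
    cv2.imwrite(f"pics/{n}_{sys.argv[1]}.png",cv2.resize(im[y0:y0+90,x0:x0+100,::-1],None,fx=6,fy=6,interpolation=2))
E
python3 pm.py a
```

```text
23.5667 [0.5824391  0.21025093 0.03033238] -11.753353401302153 [-1.46159364  0.22263757  5.5277658 ]
scene ptr [387.5 256.3] 14 [0.5996 0.2537]
scene mark [403.3 246. ] 34 [0.554 0.279]
scene gap along slide mm 50.0
```

Emit:
move_arm(increments=[{"tx":-0.001,"ty":0,"tz":0,"turn":0},{"tx":-0.003,"ty":0,"tz":0,"turn":0},{"tx":-0.006,"ty":0,"tz":0,"turn":0},{"tx":-0.01,"ty":0,"tz":0,"turn":0},{"tx":-0.014,"ty":0,"tz":0,"turn":0},{"tx":-0.018,"ty":0,"tz":0,"turn":0},{"tx":-0.022,"ty":0,"tz":0,"turn":0},{"tx":-0.026,"ty":0,"tz":0,"turn":0},{"tx":-0.03,"ty":0,"tz":0,"turn":0},{"tx":-0.034,"ty":0,"tz":0,"turn":0},{"tx":-0.038,"ty":0,"tz":0,"turn":0},{"tx":-0.042,"ty":0,"tz":0,"turn":0},{"tx":-0.045,"ty":0,"tz":0,"turn":0},{"tx":-0.047,"ty":0,"tz":0,"turn":0},{"tx":-0.048,"ty":0,"tz":0,"turn":0},{"tx":-0.049,"ty":0,"tz":0,"turn":0},{"tx":-0.049,"ty":0,"tz":0,"turn":0},{"tx":-0.049,"ty":0,"tz":0,"turn":0}])

```text
time_s: 25.17
eef_pos: [0.5368, 0.2206, 0.0304]
eef_rot: [-0.001, 0.995, -0.103, 0.003]
wrist_force: [9.2, 1.8, -2.3]
opening: 0.239
```

```bash
python3 pm.py b
```

```text
25.1667 [0.53681065 0.22062883 0.03036073] -11.783948525892297 [ 9.21992694  1.76707907 -2.31156931]
scene ptr [397.  244.5] 16 [0.5543 0.265 ]
scene mark [403.7 246.2] 33 [0.5545 0.28  ]
scene gap along slide mm 3.0
```

View pics/scene_b.png

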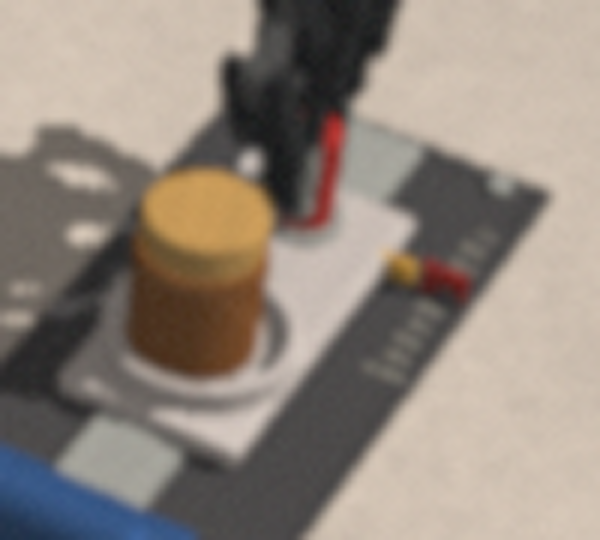

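View pics/top_b.png

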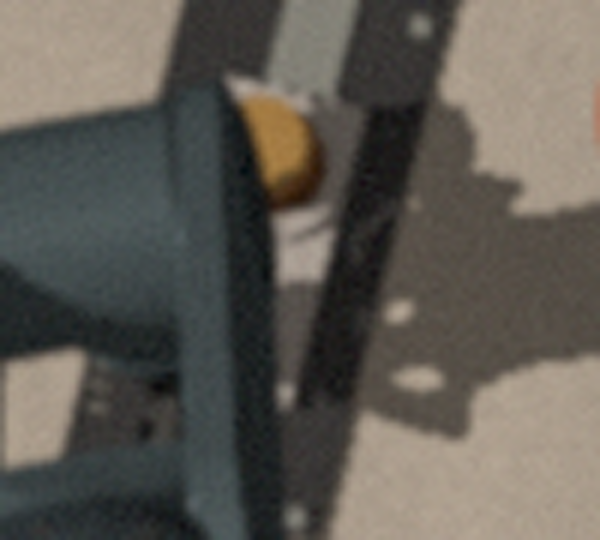

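The pointer (crop (403,268)) still lies about 3 to 4 mm short of the mark line (crop (445,277)). The grip is firm at about 9.4 N of spring. Pulling 3.5 mm more.

Emit:
move_arm(increments=[{"tx":-0.001,"ty":0,"tz":0,"turn":0},{"tx":-0.002,"ty":0,"tz":0,"turn":0},{"tx":-0.003,"ty":0,"tz":0,"turn":0},{"tx":-0.0035,"ty":0,"tz":0,"turn":0},{"tx":-0.0035,"ty":0,"tz":0,"turn":0},{"tx":-0.0035,"ty":0,"tz":0,"turn":0},{"tx":-0.0035,"ty":0,"tz":0,"turn":0},{"tx":-0.0035,"ty":0,"tz":0,"turn":0}])

```text
time_s: 25.93
eef_pos: [0.5335, 0.2214, 0.0303]
eef_rot: [-0.001, 0.995, -0.103, 0.003]
wrist_force: [9.3, 2.3, -2.7]
opening: 0.243
```

```bash
python3 pm.py c; python3 - <<'E'
from h import *
# project ideal mark line direction: y axis of slide at mark, in scene
p=onplane("scene",(403.6,246.1),.016)[0]; y=np.array([.213,.977,0])
print(proj("scene",np.array([p-y*.03,p-y*.015,p])).round(1))
E
```

```text
25.9333 [0.53348473 0.22137    0.03031759] -11.790807613660373 [ 9.28581746  2.30265793 -2.73772409]
scene ptr [397.4 243.6] 15 [0.551  0.2652]
scene mark [403.6 246.1] 29 [0.5541 0.2797]
scene gap along slide mm 0.1
[[391.1 241.1]
 [397.3 243.6]
 [403.6 246.1]]
```

View pics/scene_c.png

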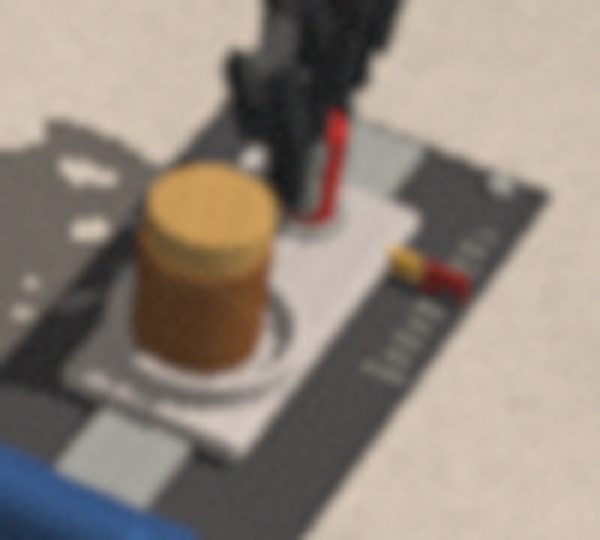

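The pointer (403,262) and mark (445,277) now form one line in the crop, with a gap of 0.1 mm. I'll hold briefly, make a last check of both jars, then hand in.

Emit:
move_arm(increments=[{"tx":0,"ty":0,"tz":0,"turn":0},{"tx":0,"ty":0,"tz":0,"turn":0},{"tx":0,"ty":0,"tz":0,"turn":0},{"tx":0,"ty":0,"tz":0,"turn":0},{"tx":0,"ty":0,"tz":0,"turn":0},{"tx":0,"ty":0,"tz":0,"turn":0}])

```text
time_s: 26.53
eef_pos: [0.5335, 0.2214, 0.0303]
eef_rot: [-0.001, 0.995, -0.103, 0.003]
wrist_force: [7.7, 1.7, -2.5]
opening: 0.238
```

```bash
python3 pm.py d; python3 - <<'E'
from h import *
from bench import workorder
im,d=viewer.camera("scene"); print("grey",topfit("scene",d,(.6367,-.2154),.084,.045),"amber",topfit("scene",d,(.625,.205),.084,.045))
cv2.imwrite("pics/end.png",im[:,:,::-1])
print(workorder.hand_in())
E
```

```text
26.5333 [0.53350679 0.22139545 0.03034557] -11.786200116016166 [ 7.67472768  1.67470896 -2.48353045]
scene ptr [397.5 243.8] 16 [0.5514 0.2655]
scene mark [403.6 245.9] 31 [0.5536 0.2797]
scene gap along slide mm 0.9
grey (array([ 0.6363, -0.2166]), 0.0222) amber (array([0.6271, 0.2029]), 0.0217)
the job is handed in; nothing more can be done
None
```

View pics/end.png

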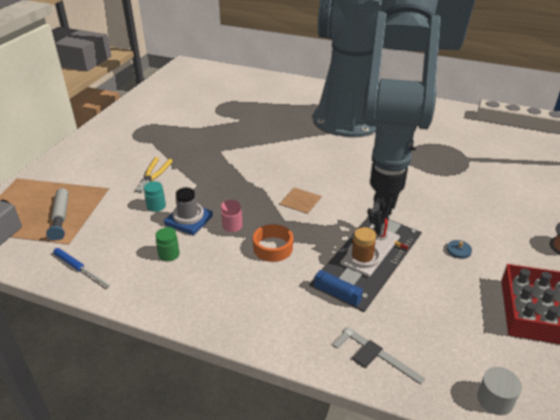

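The jars have changed places and the slide is pulled out and held at the mark; I handed the job in at about 26.5 s, and the system gives no verdict.

I set the amber jar on the pad, moved the grey jar to the dock, and put the amber jar in the slide's cup. Then I gripped the red post and pulled the slide out about 50 mm.

**Last checks**
- **Jars:** both stand upright inside their new cups, about 2.5 to 3 mm off centre.
- **Pointer:** the scene camera puts it 0.1 to 0.9 mm from the mark. The top camera was blocked by the arm at the end; its start measurements put the pull needed at 50.5 to 51.5 mm.
- **Hold:** the gripper holds the slide still, with about 8 to 9 N at the wrist against the spring.
- **Bystanders:** the tape roll, pliers and wheel appear unmoved in the pictures; I did not measure them at the end.

**What disagreed or went wrong**
- **Cameras:** the two disagreed by about 10 mm, mostly along x. I used the top camera for positions, because it matched the arm within about 1 mm, and the scene camera only for differences.
- **Refused call:** one move call was refused for its format; nothing moved.
- **Early closing:** while lifting off the amber jar I set the gripper to partly close too early. The check right after found the jar upright and in its cup.

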